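Wedge a tea brick tight in its holding jig

TASK

First lay the block of pressed tea in the narrow pocket of the wooden jig, against the head wall. Then drop flat spacer blocks upright into the gap between the tea and the sloped stop, as many as go in flat on the floor (one or two; leave the rest where they stand), push the wedge down between the last spacer and the slope, slope against slope, until you feel it bind, and finish still gripping the wedge and pressing it tight so that I can work on the tea. Do not shift the stop or knock over the cup or the tea caddy.

Things in the scene. Friction and masses are not known exactly. Their poses are not given: they have to be found in the camera images.
- jig: fixed wooden jig, base 200 (x) x 96 (y) x 12 mm, origin at the centre of its underside. Head wall at the -x end: inner face x = -80, top z = 60. Side rails, tops z = 28: 49 mm apart from x = -80 to -20 (pocket for the tea), 58 mm apart from x = -19 to 69 (spacers and wedge). Channel floor between them z = 12. Bracket at x = 83 to 99, 46 mm high
- pocket (a point): point on the jig's channel floor where the centre of the tea's underside belongs (x = -48, z = 12 in the jig's frame); axes as the jig's
- stop: wooden stop in the channel, locked at a place along x that differs each time; 46 mm wide, 58 mm high above the channel floor. Its face to the tea leans away (to the jig's +x) by 0.4 mm per mm of height. Origin: middle of the slope's foot, on the floor; axes as the jig's. Gap at the floor, tea home to slope's foot = its x in the jig's frame + 16 mm (14.5 to 35.5)
- brick: block of pressed tea, dark brown with crossed grooves on top, 64 (x) x 46 (y) x 56 mm high, 0.15 kg; origin at the centre of its underside. In the pocket its x lies along the jig's x (either way round); grip it across the 46 mm
- spacer_a: flat wooden spacer standing on edge, 12 thick (x) x 50 wide (y) x 60 mm high, top corners rounded (radius 8); origin at the centre of its underside; the three are alike. Grip across the 50 mm; beside another block grip up to 4 mm off its middle, on the free side
- spacer_b: spacer like spacer_a
- spacer_c: spacer like spacer_a
- wedge: wooden wedge, thin end down in a stand: 53 wide (y) x 66 mm high, 16 thick at the foot, 42.4 at the top. Its -x face is upright, +x face slopes out 0.4 mm per mm of height, like the stop. Origin: centre of the foot. Lift straight up by the 53 mm. In the jig its x points as the jig's x. It binds with its foot (16 mm - gap left at the floor)/0.4 above the channel floor
- wedge_stand: low wooden stand of the wedge, fixed, 74 x 66 mm, the wedge foot stands on its 8 mm floor, walls up to 38 mm high
- cup: white porcelain tasting cup with ear, 62 mm wide, 60 mm high, a bystander; origin at its underside
- table_tap: tall curved water tap behind the sink at the left of the worktop, about 0.33 m high, its spout arching over the sink; fixed, keep the arm clear of it
- caddy: square green tea tin, 73 x 65 x 91 mm, a bystander; origin at its underside
Not all that is in view belongs to the job. What is shaped like the spacer_c but purple is not meant.

How it is judged:
By the outcome, as a careful person would: the job done as asked, in the order asked, and still so for the second after the job is handed in, while the arm keeps its last pose, push and grip.
It also fails if it takes over 72 s, if anything falls off the work surface, if the arm or the gripper's body presses on something with over 40 N, if the wrist force passes 120 N, or if a joint passes its speed limit or range.

ROBOT

A 7-joint arm with a two-finger parallel gripper is mounted at the origin on a cart in front of the work surface, level with it; the furniture and walls round the work are solid. World frame = base frame: x ahead of the robot, y to its left, z up, the work surface at z = 0. Lengths are in m, angles in rad, forces in N, time in s.
With the tool pointing down it reaches from about 0.425 to 1.025 m from the base axis. Payload 3.6 kg.
Tool frame: the origin (TCP) lies at the very end of the fingers, on their centre line; the grasp point (between the pads) lies ctrl.pinch_z behind it (ctrl.pinch_z is the distance from the TCP to the grasp point, in m); z points along the fingers, y is the line along which they close (so a half turn about z gives the same grasp; the last joint's range is limited). The gripper opens to 85 mm and grips with 20 to 120 N. Pads are 22 mm wide; open, the fingers measure 114 mm over their backs; the gripper's body (76 mm by 85 mm) begins 54 mm behind the grasp point. The pads swing forward as they close: fully open they stand 13 mm farther back than shut.
Start: joints at [1.24, 0.591, 0.048, 1.609, -0.033, 0.943, -0.034], TCP at [0.171, -0.705, 0.205] pointing down, gripper open.
Joint ranges: [-2.69, 2.69], [-0.47, 2.24], [-1.27, 1.36], [0.19, 2.51], [-1.53, 4.68], [0.08, 2.07], [-3.09, 3.09]. Speed limits (rad/s): [2.57, 2.57, 3.14, 3.14, 3.14, 3.14, 3.14].

INTERFACE

Orientations are given as a rotation vector (axis times angle).
In Python, from plant import ctrl gives the robot as it stands.
- The arm moves only by the tool carry_out, never from a script. Its argument "steps" is a list that holds one entry, the list of rows, each a list of 7 numbers: the turn, a rotation vector about the tool's x, y, z in rad, then the shift along the tool's x, y, z in mm, then the finger opening in mm, from 0 to 85.4. In form: [[[wx, wy, wz, x, y, z, gripper], ...]]. A call has 1 to 5 rows; each row shifts and turns the commanded pose from where the row before left it, along the tool's axes as they then stand; what a row does not reach is not made up. A row lasts 1/10 s, in which the tool goes at most 50 mm and 8.59 degrees, less where a joint would pass 70% of its speed; a pose out of reach is approached as far as the arm can. A call with a gripper value outside its range is refused whole. The fingers move at their own pace and stop on an object; the grip force is fixed at half the most. Time passes only in rows, so rows that do not move let the fingers close. It gives the time, the measured TCP pose, the force, the opening and the grip force at its end, in the units of the state.
- ctrl.get_state(): the state, without advancing time (a new reading comes with each control period).
- ctrl.read_camera(name): name is "scene" or "top"; returns the picture (384x512x3 uint8, red, green, blue); there is no depth.
- ctrl.camera_model(name): a dict with "fov_y" (degrees; the focal length in pixels is half the picture's height over the tangent of half this angle, whatever the lens; pixels are square), "cx", "cy" (the principal point, pixels), "rvec" (rotation vector, rad) and "tvec" (3), from world to camera coordinates, as OpenCV has them. Camera axes: x right, y down, z forward; pixel columns grow to the right and rows downward; lengths in m; the calibration is good to about 2 mm. A picture is of the moment at which its call begins. camera_model takes no time and is no camera call.
- ctrl.job_done(): hands the job in; it is judged then, once.
Trained networks look in the newest picture that a camera, given by its name, has taken for a name from the list of things; names that differ only in an ending like _2 or _b are one class to them, and where a whole thing is asked for, a point or a joint stands for the part that bears it (a point fixed in the world has none). Each returns a list of dicts, best first, with "score" (0 to 1); they miss things now and then, are a little off and sometimes report something else, mostly with a low value. They report only what shows in the picture. A call takes as long as a camera call. They do not tell look-alikes from the thing itself.
- ctrl.look_for(thing, camera): "xy" ([column, row] in pixels, amid what is visible of it).
- ctrl.silhouettes(thing, camera): "mask" (384x512 bool, what is visible of it) and "xy" ([column, row] in pixels, amid what is visible of it).
- ctrl.spot_point(thing, camera): "xy" ([column, row] in pixels: a listed point, or the origin of a listed thing).
The state is a dict: "clock": time; "qpos": joint angles; "qvel": joint speeds; "effort": joint torques, N m; "position": TCP position; "eef_rot": TCP orientation; "force": force on the tool from outside, world axes, zero at the start; "ft_torque": the same for the moment, N m; "width": opening from 0.0 (shut) to 1.0 (fully open); "gripper_force": force on a finger pad.
Only numpy, scipy, OpenCV 4.12 (cv2) and the standard library are available. Lean on these libraries where they do the work, as an engineer would, in place of code of your own. Each camera call takes 0.05 s, during which the arm holds its last target. There are 200 camera calls.

## Working session

There is one attempt and no reset: what is moved stays moved. The work goes in short steps, Python scripts to look and compute and a tool call to move; the robot and the scene stay as the last step left them, time stands still between calls to the robot, and variables do not carry over. Pictures are saved under pics/ and viewed, at most 10 in all, crops included, and the job is handed in when it is done.

Besides the shell and the picture viewer there is one more tool, called after "Emit:" as name(argument=value, ...) on one line, values as JSON. carry_out: Moves the arm, as the interface text tells. Its arguments: {"type":"object","properties":{"steps":{"type":"array","items":{"type":"array","items":{"type":"array","items":{"type":"number"}}}}},"required":["steps"]}

```bash
ls; mkdir -p pics
python3 - <<'E'
from plant import ctrl
import cv2,numpy as np
for c in("scene","top"):
    cv2.imwrite(f"pics/{c}0.png",ctrl.read_camera(c)[:,:,::-1]); print(c,ctrl.camera_model(c))
    for t in["jig","pocket","stop","brick","spacer_a","wedge","wedge_stand","cup","caddy","table_tap"]:
        try: print(t,[(np.round(d["xy"],1).tolist(),round(d["score"],2)) for d in ctrl.spot_point(t,c)])
        except Exception as e: print(t,e)
print(ctrl.pinch_z,ctrl.get_state())
E
```

```text
pics
scene {'fov_y': 48.1935438855559, 'cx': 260.1333980763487, 'cy': 191.73629548253146, 'rvec': array([ 1.81344751, -0.99779375,  0.61179354]), 'tvec': array([-0.23423216,  0.21070257,  1.04919278])}
jig [([278.7, 190.2], 0.85)]
pocket [([271.4, 194.7], 0.98)]
stop [([281.1, 186.5], 0.56)]
brick [([320.3, 206.8], 0.94)]
spacer_a [([300.3, 215.1], 0.78), ([330.2, 198.7], 0.73), ([274.6, 225.4], 0.51)]
wedge [([368.8, 205.8], 0.51)]
wedge_stand [([369.0, 208.3], 0.49)]
cup [([358.7, 219.6], 0.97)]
caddy [([413.1, 220.0], 0.67)]
table_tap []
top {'fov_y': 49.55966049272119, 'cx': 252.22191399019772, 'cy': 188.80178535939442, 'rvec': array([ 2.15225846, -2.12083045,  0.19577016]), 'tvec': array([0.04227701, 0.50196298, 1.33390675])}
jig [([264.5, 171.4], 0.87), ([350.5, 216.3], 0.3)]
pocket [([265.2, 186.5], 0.77), ([264.7, 171.6], 0.55)]
stop [([264.9, 160.8], 0.84), ([264.8, 171.7], 0.25)]
brick [([314.5, 180.7], 0.74)]
spacer_a [([348.6, 215.1], 0.64), ([310.5, 211.6], 0.63), ([294.1, 232.4], 0.5), ([312.9, 152.8], 0.47), ([264.0, 181.7], 0.27)]
wedge [([351.7, 160.6], 0.5)]
wedge_stand [([352.1, 161.9], 0.61), ([263.5, 160.2], 0.51)]
cup [([355.0, 188.7], 0.61)]
caddy [([393.1, 165.8], 0.82)]
table_tap []
0.0187 {'clock': 1.1, 'qpos': array([ 1.23951421,  0.59119415,  0.04840577,  1.60849237, -0.03329556,
        0.94268972, -0.03370758]), 'qvel': array([ 0.00017587,  0.00023616, -0.00025993, -0.00163078, -0.00090744,
        0.0033093 ,  0.00220138]), 'effort': array([-8.92406442e-04, -5.48645532e+01,  1.54609010e+00, -1.98534966e+01,
        9.37559525e-03,  1.51923152e-03, -8.74690357e-06]), 'position': array([ 0.17077306, -0.70461258,  0.20530969]), 'eef_rot': array([ 3.11938374e+00,  3.72661307e-01, -4.46602090e-05]), 'force': array([ 0.73421302, -0.79270208, -0.28881338]), 'ft_torque': array([ 0.03399435, -0.02394098,  0.00092946]), 'gripper_force': 0.0, 'width': 0.9977499531176859}
```

Run:
```python
import cv2
a=cv2.imread("pics/scene0.png");b=cv2.imread("pics/top0.png")
cv2.imwrite("pics/s1.png",cv2.resize(a[110:260,220:470],(800,480),interpolation=cv2.INTER_CUBIC))
cv2.imwrite("pics/t1.png",cv2.resize(b[110:260,220:420],(800,600),interpolation=cv2.INTER_CUBIC))
```

```text
(no output)
```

View pics/scene0.png

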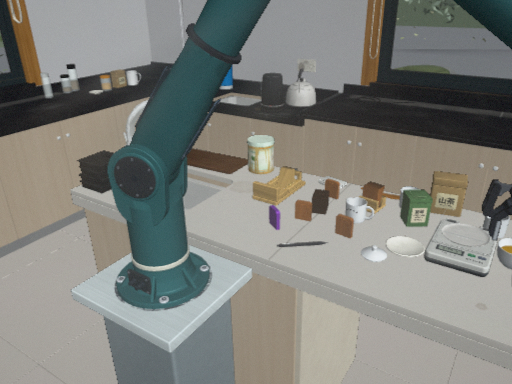

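View pics/s1.png

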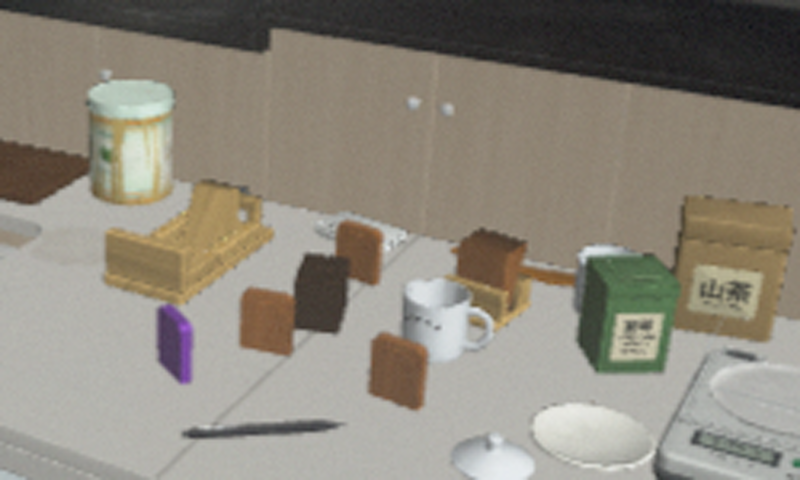

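View pics/t1.png

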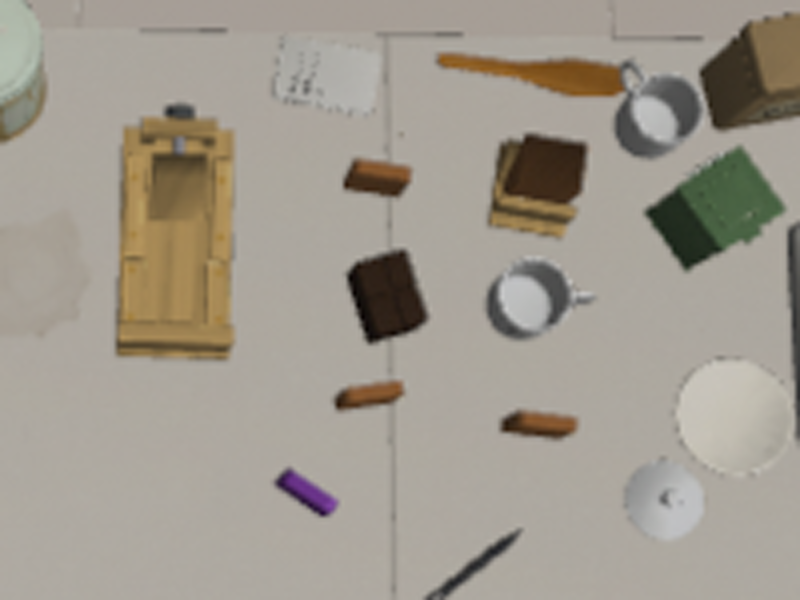

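```bash
cat > h.py <<'E'
from plant import ctrl
import cv2,numpy as np
from scipy.optimize import minimize
from scipy.spatial.transform import Rotation as R
S=4
def box(x0,x1,y0,y1,z0,z1): return np.array([[x,y,z] for x in(x0,x1) for y in(y0,y1) for z in(z0,z1)],float)/1e3
def wedge(w,foot,h,z0=0):
    t=foot+.4*h; return np.array([[x,y,z] for y in(-w/2,w/2) for x,z in((-foot/2,z0),(foot/2,z0),(-foot/2,h),(-foot/2+t,h))])/1e3
def spacer():
    p=[(25*s,0) for s in(-1,1)]
    p+=[(s*(17+8*np.cos(a)),52+8*np.sin(a)) for s in(-1,1) for a in np.linspace(0,np.pi/2,6)]
    return np.array([[x,y,z] for x in(-6,6) for y,z in p])/1e3
JIG=[box(-100,100,-48,48,0,12),box(-100,-80,-48,48,12,60),box(-80,-20,24.5,48,0,28),box(-80,-20,-48,-24.5,0,28),box(-19,69,29,48,0,28),box(-19,69,-48,-29,0,28),box(83,99,-29,29,0,46)]
P={"brick":[box(-32,32,-23,23,0,56)],"spacer":[spacer()],"wedge":[wedge(53,16,66)],"jig":JIG,"cup":None}
def cam(c):
    m=ctrl.camera_model(c); f=192/np.tan(np.radians(m["fov_y"]/2)); return m,np.array([[f,0,m["cx"]],[0,f,m["cy"]],[0,0,1]])
def proj(X,c):
    m,K=cam(c); return cv2.projectPoints(np.asarray(X,float).reshape(-1,1,3),m["rvec"],m["tvec"],K,None)[0][:,0]
def ray(uv,c,z):
    m,K=cam(c); r=cv2.Rodrigues(m["rvec"])[0]; o=-r.T@m["tvec"]; d=r.T@np.linalg.solve(K,[*uv,1]); return o+d*(z-o[2])/d[2]
def place(part,p,z=0):
    c,s=np.cos(p[2]),np.sin(p[2]); return part@np.array([[c,-s,0],[s,c,0],[0,0,1]]).T+[p[0],p[1],z]
def render(parts,p,c,z,win):
    x0,y0,x1,y1=win; im=np.zeros(((y1-y0)*S,(x1-x0)*S),np.uint8)
    for q in parts:
        u=(proj(place(q,p,z),c)-[x0-.5,y0-.5])*S-.5
        cv2.fillConvexPoly(im,np.round(cv2.convexHull(u.astype(np.float32))*16).astype(np.int32),255,shift=4)
    return cv2.resize(im,(x1-x0,y1-y0),interpolation=cv2.INTER_AREA)/255.
def fit(parts,masks,p0,z=0,yaws=(0,),ofs=False):
    best=None; W={}
    for c,m in masks.items():
        ys,xs=np.nonzero(m); W[c]=(max(xs.min()-12,0),max(ys.min()-12,0),min(xs.max()+13,512),min(ys.max()+13,384))
    def cost(v):
        e=0
        for c,m in masks.items():
            w=W[c]; e+=np.abs(cv2.GaussianBlur(render(parts,v*[1e-3,1e-3,1e-2],c,z,w)-m[w[1]:w[3],w[0]:w[2]],(0,0),.7)).sum()/m.sum()
        return e
    for y in yaws:
        v=np.array([p0[0]*1e3,p0[1]*1e3,y*100])
        r=minimize(cost,v,method="Nelder-Mead",options=dict(initial_simplex=v+np.array([[0,0,0],[8,0,0],[0,8,0],[0,0,20]]),xatol=.02,fatol=1e-5,maxiter=250))
        if best is None or r.fun<best.fun: best=r
    return best.x*[1e-3,1e-3,1e-2],best.fun/len(masks)
E
cat > m1.py <<'E'
from h import *
import pickle
for c in("scene","top"): ctrl.read_camera(c)
D={}
for t in["jig","stop","brick","spacer_a","wedge","cup","caddy"]:
    D[t]={c:[(d["mask"],d["score"]) for d in ctrl.silhouettes(t,c)] for c in("scene","top")}
pickle.dump(D,open("D.pkl","wb"))
for t in D:
    for c in D[t]: print(t,c,[(int(m.sum()),round(s,2),np.argwhere(m).mean(0)[::-1].round(0).tolist()) for m,s in D[t][c]])
for n,uv in dict(jig=(264.5,171.4),stop=(264.9,160.8),brick=(314.5,180.7),sA=(310.5,211.6),sB=(348.6,215.1),sC=(312.9,152.8),wedge=(351.7,160.6),cup=(355,188.7),caddy=(393.1,165.8)).items(): print(n,ray(uv,"top",0).round(4))
E
python3 m1.py
```

```text
jig scene [(1143, 0.62, [279.0, 186.0])]
jig top [(1680, 0.72, [264.0, 169.0])]
stop scene [(320, 0.74, [286.0, 176.0])]
stop top [(263, 0.77, [264.0, 154.0])]
brick scene [(397, 0.65, [320.0, 201.0])]
brick top [(344, 0.7, [317.0, 183.0])]
spacer_a scene [(361, 0.81, [344.0, 225.0]), (246, 0.79, [275.0, 217.0]), (219, 0.67, [333.0, 188.0]), (307, 0.58, [303.0, 210.0])]
spacer_a top [(85, 0.64, [312.0, 208.0]), (94, 0.57, [355.0, 216.0])]
wedge scene [(326, 0.67, [373.0, 190.0])]
wedge top [(251, 0.77, [357.0, 152.0])]
cup scene []
cup top [(341, 0.92, [353.0, 184.0]), (72, 0.62, [313.0, 208.0])]
caddy scene [(987, 0.94, [416.0, 207.0])]
caddy top [(579, 0.63, [399.0, 162.0])]
jig [0.5702 0.0078 0.    ]
stop [0.6077 0.0068 0.    ]
brick [ 0.5403 -0.1642  0.    ]
sA [ 0.4335 -0.1493  0.    ]
sB [ 0.4235 -0.2785  0.    ]
sC [ 0.639  -0.1598  0.    ]
wedge [ 0.6134 -0.2942  0.    ]
cup [ 0.5147 -0.3029  0.    ]
caddy [ 0.5973 -0.4375  0.    ]
```

```bash
cat > m2.py <<'E'
from h import *
import pickle
D=pickle.load(open("D.pkl","rb")); b=lambda t,c,i=0:D[t][c][i][0].astype(float)
M=lambda t,i=0,j=0:{"scene":b(t,"scene",i),"top":b(t,"top",j)}
pr=lambda n,r:print(n,(r[0]*[1e3,1e3,180/np.pi]).round(1),round(r[1],3))
Y=np.radians([-60,-20,20,60,100])
for t,m,p,z,yy in[("brick",M("brick"),(.54,-.164),0,Y),
  ("spacer",M("spacer_a",3,0),(.433,-.149),0,Y),("spacer",M("spacer_a",0,1),(.4235,-.2785),0,Y),("spacer",{"scene":b("spacer_a","scene",2)},(.639,-.16),0,Y),
  ("wedge",M("wedge"),(.613,-.294),.008,np.radians([-120,-60,-20,20,60,120,180]))]:
    pr(t,fit(P[t],m,p,z,yy))
    for c in m:
        if len(m)>1: pr("  "+c,fit(P[t],{c:m[c]},p,z,yy))
def stopcost(jp,sx):
    q=wedge(46,1,58)  # placeholder
    return q
def stop(sx): return np.array([[sx+x,y,z+12] for y in(-23,23) for x,z in((0,0),(23.2,58),(40,58),(40,0))])/1e3
U={c:np.maximum(b("jig",c),b("stop",c)) for c in("scene","top")}
for sx in(0,15,30):
    r=fit(JIG+[stop(sx)],U,(.57,.0078),0,[0]); pr(f"jig sx={sx}",r)
for c in U: pr("jig "+c,fit(JIG+[stop(10)],{c:U[c]},(.57,.0078),0,[0]))
E
python3 m2.py
cat > v.py <<'E'
from h import *
import sys
E
```

```text
brick [ 525.7 -165.3   19. ] 0.067
  scene [ 528.5 -163.8   18.6] 0.051
  top [ 525.7 -165.8   18.4] 0.065Traceback (most recent call last):
  File "m2.py", line 10, in <module>
    pr(t,fit(P[t],m,p,z,yy))
         ~~~^^^^^^^^^^^^^^^
  File "h.py", line 40, in fit
    r=minimize(cost,v,method="Nelder-Mead",options=dict(initial_simplex=v+np.array([[0,0,0],[8,0,0],[0,8,0],[0,0,20]]),xatol=.02,fatol=1e-5,maxiter=250))
    res = _minimize_neldermead(fun, x0, args, callback, bounds=bounds,
                               **options)
    fxr = func(xr)
    fx = function(np.copy(x), *(wrapper_args + args))
  File "h.py", line 36, in cost
    w=W[c]; e+=np.abs(cv2.GaussianBlur(render(parts,v*[1e-3,1e-3,1e-2],c,z,w)-m[w[1]:w[3],w[0]:w[2]],(0,0),.7)).sum()/m.sum()
                                       ~~~~~~^^^^^^^^^^^^^^^^^^^^^^^^^^^^^^^^
  File "h.py", line 26, in render
    u=(proj(place(q,p,z),c)-[x0-.5,y0-.5])*S-.5
       ~~~~^^^^^^^^^^^^^^^^
  File "h.py", line 18, in proj
    m,K=cam(c); return cv2.projectPoints(np.asarray(X,float).reshape(-1,1,3),m["rvec"],m["tvec"],K,None)[0][:,0]
        ~~~^^^
  File "h.py", line 16, in cam
    m=ctrl.camera_model(c); f=192/np.tan(np.radians(m["fov_y"]/2)); return m,np.array([[f,0,m["cx"]],[0,f,m["cy"]],[0,0,1]])
ValueError: time passes only in moves, steps and waits
```

```bash
python3 - <<'E'
s=open("h.py").read()
s=s.replace('def cam(c):\n    m=ctrl.camera_model(c);','import functools\n@functools.cache\ndef cam(c):\n    m=ctrl.camera_model(c);')
open("h.py","w").write(s)
s=open("m2.py").read()
i=s.index("def stopcost");j=s.index("def stop(");open("m2.py","w").write(s[:i]+s[j:])
E
python3 m2.py
```

```text
brick [ 525.7 -165.3   19. ] 0.067
  scene [ 528.5 -163.8   18.6] 0.051
  top [ 525.7 -165.8   18.4] 0.065
spacer [ 440.8 -148.9    9. ] 0.121
  scene [ 441.5 -148.3    2.7] 0.079
  top [ 441.3 -151.3  190. ] 0.14
spacer [ 418.6 -290.4   -2.3] 0.116
  scene [ 418.4 -290.2   -9.3] 0.06
  top [ 418.9 -291.3  178.9] 0.148
spacer [ 629.1 -157.9  -16.5] 0.205
wedge [ 640.1 -295.6  185. ] 0.287
  scene [ 654.1 -286.2 -144.2] 0.274
  top [ 637.9 -297.4  183.5] 0.215
jig sx=0 [577.4  11.3  -0.6] 0.096
jig sx=15 [577.   12.   -0.7] 0.087
jig sx=30 [576.   11.4  -0.7] 0.091
jig scene [580.9  11.2   1.6] 0.098
jig top [575.4  11.3  -1.3] 0.047
```

Run:
```python
import cv2
a=cv2.imread("pics/scene0.png");b=cv2.imread("pics/top0.png")
for n,im,pts in(("scene",a,[(303,210),(344,225),(333,188),(374,184),(373,192),(368,204),(320,201),(300,230),(290,190),(356,230)]),("top",b,[(312,208),(355,216),(314,154),(357,152),(345,165),(360,167),(317,183),(330,210),(255,160),(308,230)])):
    h=cv2.cvtColor(im,cv2.COLOR_BGR2HSV)
    for p in pts: print(n,p,im[p[1],p[0]].tolist(),h[p[1],p[0]].tolist())
import numpy as np
x=np.hstack([cv2.resize(a[165:220,345:400],(380,380),interpolation=cv2.INTER_NEAREST),cv2.resize(b[135:175,335:375],(380,380),interpolation=cv2.INTER_NEAREST)])
cv2.imwrite("pics/w.png",x)
```

```text
scene (303, 210) [68, 95, 128] [14, 120, 128]
scene (344, 225) [65, 86, 112] [13, 107, 112]
scene (333, 188) [58, 80, 108] [13, 118, 108]
scene (374, 184) [51, 64, 84] [12, 100, 84]
scene (373, 192) [56, 77, 102] [14, 115, 102]
scene (368, 204) [76, 107, 122] [20, 96, 122]
scene (320, 201) [52, 58, 68] [11, 60, 68]
scene (300, 230) [155, 161, 163] [23, 13, 163]
scene (290, 190) [95, 142, 167] [20, 110, 167]
scene (356, 230) [173, 178, 180] [21, 10, 180]
top (312, 208) [48, 87, 133] [14, 163, 133]
top (355, 216) [44, 80, 123] [14, 164, 123]
top (314, 154) [33, 57, 87] [13, 158, 87]
top (357, 152) [25, 40, 58] [14, 145, 58]
top (345, 165) [80, 128, 155] [19, 123, 155]
top (360, 167) [92, 139, 166] [19, 114, 166]
top (317, 183) [22, 32, 44] [14, 127, 44]
top (330, 210) [160, 168, 173] [18, 19, 173]
top (255, 160) [97, 153, 180] [20, 118, 180]
top (308, 230) [160, 169, 174] [19, 21, 174]
```

View pics/w.png

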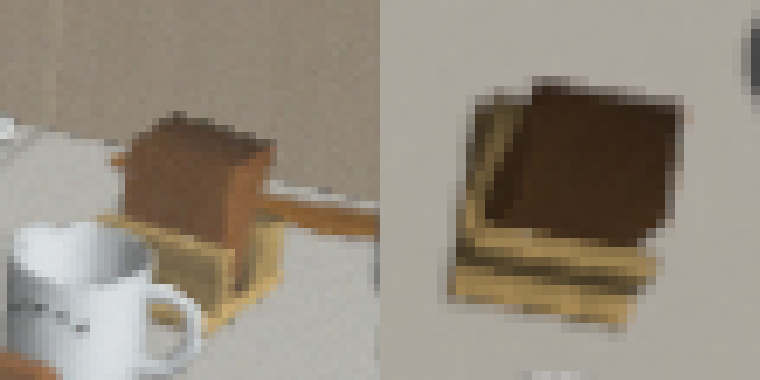

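```bash
cat > m3.py <<'E'
from h import *
I={c:cv2.imread(f"pics/{c}0.png") for c in("scene","top")}
pr=lambda n,r:print(n,(r[0]*[1e3,1e3,180/np.pi]).round(1),round(r[1],3))
def seg(c,x0,y0,x1,y1,bg=None,lo=.5):
    im=I[c].astype(float); m=np.zeros(im.shape[:2])
    roi=im[y0:y1,x0:x1]; k=np.median(np.concatenate([roi[0],roi[-1],roi[:,0],roi[:,-1]]),0)
    d=np.clip(k-roi,0,None).sum(2); f=np.percentile(d,92); a=np.clip(d/f,0,1); a=np.clip((a-.15)/.55,0,1)
    n,l,st,_=cv2.connectedComponentsWithStats((a>.2).astype(np.uint8)); i=1+st[1:,4].argmax()
    a*=cv2.dilate((l==i).astype(np.uint8),np.ones((3,3))); m[y0:y1,x0:x1]=a; return m
def brown(c,x0,y0,x1,y1):
    h=cv2.cvtColor(I[c],cv2.COLOR_BGR2HSV); m=np.zeros(h.shape[:2]); b=I[c].astype(float)
    a=((h[...,0]<17)&(h[...,1]>75)&(h[...,2]<125)).astype(np.uint8)
    a[:y0]=0;a[y1:]=0;a[:,:x0]=0;a[:,x1:]=0
    n,l,st,_=cv2.connectedComponentsWithStats(a); i=1+st[1:,4].argmax(); return (l==i).astype(float)
def boths(n,t,m,p,z,yy):
    pr(n,fit(P[t],m,p,z,yy))
    for c in m: pr("  "+c,fit(P[t],{c:m[c]},p,z,yy))
Y=np.radians([-20,0,20])
boths("A","spacer",{"scene":seg("scene",291,196,316,224),"top":seg("top",300,201,326,216)},(.44,-.149),0,Y)
boths("B","spacer",{"scene":seg("scene",332,211,357,241),"top":seg("top",341,208,371,222)},(.4186,-.29),0,Y)
boths("C","spacer",{"top":seg("top",303,145,328,161)},(.629,-.158),0,Y)
pr("C s",fit(P["spacer"],{"scene":brown("scene",323,175,341,202)},(.629,-.158),0,Y))
boths("brick","brick",{"top":seg("top",303,168,332,200)},(.527,-.165),0,Y)
for z0 in(20,30):
    P["wedge"]=[wedge(53,16,66,z0)]; P["wedge"][0][:,0]+=0
    # clip exactly
    q=P["wedge"][0]; lo=np.isclose(q[:,2],z0/1e3); q[lo&(q[:,0]>0),0]+=.4*z0/1e3
    boths(f"wedge{z0}","wedge",{"scene":brown("scene",360,180,386,207),"top":brown("top",343,140,370,163)},(.62,-.296),.008,np.radians([-20,0,20,160,180,200]))
E
python3 m3.py
```

```text
A [ 440.3 -149.5    8.7] 0.135
  scene [ 441.6 -149.4    8.4] 0.207
  top [ 440.  -148.6    9. ] 0.044
B [ 417.8 -289.6   -6.2] 0.086
  scene [ 418.2 -289.6  -12.1] 0.079
  top [ 417.8 -289.8   -6. ] 0.08
C [ 626.1 -157.8   -6.7] 0.136
  top [ 626.1 -157.8   -6.7] 0.136
C s [ 628.8 -155.1  -30.3] 0.301
brick [ 524.6 -164.3   18.2] 0.081
  top [ 524.6 -164.3   18.2] 0.081
wedge20 [ 637.7 -292.6  190.1] 0.266
  scene [ 639.4 -289.1  196. ] 0.266
  top [ 616.6 -292.8  -10.4] 0.162
wedge30 [ 615.4 -292.3   -7.4] 0.212
  scene [ 629.8 -292.3  196. ] 0.232
  top [ 616.3 -291.5  -12.3] 0.103
```

```bash
cat > go.py <<'E'
import sys,numpy as np
from plant import ctrl
from scipy.spatial.transform import Rotation as R
s=ctrl.get_state(); r=R.from_rotvec(s["eef_rot"]).as_matrix(); p=s["position"]*1e3
yaw=np.degrees(np.arctan2(r[1,0],r[0,0]))
print("t",round(s["clock"],2),"p",p.round(1),"yaw",yaw.round(2),"tilt",(r[:2,2]*57.3).round(2),"F",s["force"].round(1),"w",round(s["width"]*85.4,1),"gf",round(s["gripper_force"],1))
if len(sys.argv)>3:
    x,y,z,w=map(float,sys.argv[1:5]); d=r.T@(np.array([x,y,z])-p); t=-np.radians(w-yaw)
    n=int(np.ceil(max(np.linalg.norm(d)/48,1e-9))); print("shift",d.round(1),"rows",n,"each",(d/n).round(1),"turn",round(t,3), "fix tilt rv",(R.from_matrix(r.T@R.from_euler('zx',[w,180],degrees=True).as_matrix()).as_rotvec()).round(4))
    t=R.from_rotvec([0,0,t]).as_matrix(); print("shift if turned first",(t.T@d).round(1))
E
python3 go.py 526 -165 125 18.6; python3 go.py 526 -165 200 18.6
```

```text
t 1.9 p [ 170.8 -704.6  205.3] yaw 13.63 tilt [ 0. -0.] F [ 0.5  0.3 -0.2] w 85.7 gf 0.0
shift [ 472.3 -440.7   80.3] rows 14 each [ 33.7 -31.5   5.7] turn -0.087 fix tilt rv [ 0.     -0.      0.5625]
shift if turned first [ 508.7 -398.1   80.3]
t 1.9 p [ 170.8 -704.6  205.3] yaw 13.63 tilt [ 0. -0.] F [ 0.5  0.3 -0.2] w 85.7 gf 0.0
shift [ 472.3 -440.7    5.3] rows 14 each [ 33.7 -31.5   0.4] turn -0.087 fix tilt rv [ 0.     -0.      0.5625]
shift if turned first [ 508.7 -398.1    5.3]
```

Emit:
carry_out(steps=[[[0,0,0,33.7,-31.5,0,85],[0,0,0,33.7,-31.5,0,85],[0,0,0,33.7,-31.5,0,85],[0,0,0,33.7,-31.5,0,85],[0,0,0,33.7,-31.5,0,85]]])

```text
clock: 2.4
position: [0.2984, -0.5104, 0.2055]
eef_rot: [3.119, 0.372, 0.001]
force: [0.8, -0.4, -0.4]
width: 0.994
gripper_force: 0.0
```

```bash
sed -i "s/'zx'/'ZX'/" go.py; python3 go.py 526 -165 125 18.6
```

```text
t 2.4 p [ 298.4 -510.4  205.5] yaw 13.62 tilt [ 0.03 -0.03] F [ 0.8 -0.4 -0.4] w 84.8 gf 0.0
shift [ 302.5 -282.1   80.5] rows 9 each [ 33.6 -31.3   8.9] turn -0.087 fix tilt rv [ 0.0006 -0.0003 -0.087 ]
shift if turned first [ 325.9 -254.8   80.5]
```

Emit:
carry_out(steps=[[[0,0,0,33.6,-31.3,0,85],[0,0,0,33.6,-31.3,0,85],[0,0,0,33.6,-31.3,0,85],[0,0,0,33.6,-31.3,5,85],[0,0,0,33.6,-31.3,15,85]]])

```text
clock: 2.9
position: [0.426, -0.3196, 0.1867]
eef_rot: [3.117, 0.372, 0.005]
force: [0.2, -0.8, -0.4]
width: 0.992
gripper_force: 0.0
```

Emit:
carry_out(steps=[[[0,0,0,33.6,-31.3,15,85],[0,0,0,33.6,-31.3,15,85],[0,0,0,33.6,-31.3,15,85],[0,0,0,20,-20,0,85],[0,0,-0.087,0,0,0,85]]])

```text
clock: 3.4
position: [0.5179, -0.1749, 0.14]
eef_rot: [-3.095, -0.526, -0.004]
force: [0.3, -0.2, 0.4]
width: 0.995
gripper_force: 0.0
```

```bash
python3 go.py 526 -165 24 18.6
```

```text
t 3.4 p [ 517.9 -174.9  140. ] yaw 19.27 tilt [0.11 0.15] F [ 0.3 -0.2  0.4] w 85.0 gf 0.0
shift [ 10.7  -6.5 116. ] rows 3 each [ 3.6 -2.2 38.7] turn 0.012 fix tilt rv [-0.0018 -0.0026  0.0118]
shift if turned first [ 10.6  -6.6 116. ]
```

Emit:
carry_out(steps=[[[0,0,0,10.7,-6.5,10,85],[0,0,0,0,0,36,85],[0,0,0,0,0,35,85],[0,0,0,0,0,35,85],[0,0,0,0,0,0,85]]])

```text
clock: 3.9
position: [0.519, -0.1708, 0.0202]
eef_rot: [-3.098, -0.504, 0.013]
force: [-0.1, 0.4, 0.2]
width: 0.997
gripper_force: 0.0
```

```bash
python3 go.py 526 -165 24 18.6
```

```text
t 3.9 p [ 519.  -170.8   20.2] yaw 18.47 tilt [-0.49  0.11] F [-0.1  0.4  0.2] w 85.2 gf 0.0
shift [ 8.4 -3.3 -3.8] rows 1 each [ 8.4 -3.3 -3.8] turn -0.002 fix tilt rv [-0.0045  0.0075 -0.0022]
shift if turned first [ 8.4 -3.3 -3.8]
```

Emit:
carry_out(steps=[[[0,0,0,0,0,0,85],[0,0,0,0,0,0,85]]])

```text
clock: 4.1
position: [0.5237, -0.172, 0.0257]
eef_rot: [3.099, 0.506, 0.004]
force: [0.9, -0.5, 0.0]
width: 0.998
gripper_force: 0.0
```

```bash
python3 go.py 526 -165 24 18.6
```

```text
t 4.1 p [ 523.7 -172.    25.7] yaw 18.54 tilt [ 0.15 -0.05] F [ 0.9 -0.5  0. ] w 85.2 gf 0.0
shift [ 4.4 -5.9  1.7] rows 1 each [ 4.4 -5.9  1.7] turn -0.001 fix tilt rv [ 0.0017 -0.0022 -0.001 ]
shift if turned first [ 4.4 -5.9  1.7]
```

Emit:
carry_out(steps=[[[0,0,0,4.4,-5.9,1.7,85],[0,0,0,0,0,0,85],[0,0,0,0,0,0,85]]])

```text
clock: 4.4
position: [0.5255, -0.164, 0.0235]
eef_rot: [3.1, 0.509, 0.003]
force: [-1.1, -0.9, -0.2]
width: 0.994
gripper_force: 0.0
```

```bash
python3 go.py 526 -165 24 18.6
```

```text
t 4.4 p [ 525.5 -164.    23.5] yaw 18.65 tilt [ 0.1  -0.01] F [-1.1 -0.9 -0.2] w 84.9 gf 0.0
shift [ 0.2  1.1 -0.5] rows 1 each [ 0.2  1.1 -0.5] turn 0.001 fix tilt rv [ 0.0007 -0.0015  0.0009]
shift if turned first [ 0.2  1.1 -0.5]
```

Close, settle, then lift.

Emit:
carry_out(steps=[[[0,0,0,0,0,0,30],[0,0,0,0,0,0,30],[0,0,0,0,0,0,30],[0,0,0,0,0,0,30],[0,0,0,0,0,0,30]]])

```text
clock: 4.9
position: [0.5252, -0.165, 0.0231]
eef_rot: [3.1, 0.507, 0.001]
force: [-1.1, -0.9, 5.3]
width: 0.515
gripper_force: 60.4
```

Emit:
carry_out(steps=[[[0,0,0,0,0,0,30],[0,0,0,0,0,-10,30],[0,0,0,0,0,-40,30],[0,0,0,0,0,-40,30],[0,0,0,0,0,-20,30]]])

```text
clock: 5.4
position: [0.5257, -0.1646, 0.1355]
eef_rot: [3.099, 0.508, 0.005]
force: [1.4, -0.5, -2.3]
width: 0.512
gripper_force: 62.2
```

```bash
python3 go.py 528 11 130 0
```

```text
t 5.4 p [ 525.7 -164.6  135.5] yaw 18.61 tilt [ 0.18 -0.04] F [ 1.4 -0.5 -2.3] w 43.8 gf 62.2
shift [  58.2 -165.7    5.4] rows 4 each [ 14.5 -41.4   1.3] turn 0.325 fix tilt rv [ 0.0011 -0.0031  0.3249]
shift if turned first [   2.3 -175.6    5.4]
```

Emit:
carry_out(steps=[[[0,0,0,10,-28,0,30],[0,0,0,10,-28,0,30],[0,0,0,10,-28,0,30],[0,0,0,10,-28,0,30],[0,0,0,10,-28,0,30]]])

```text
clock: 5.9
position: [0.5264, -0.0145, 0.1326]
eef_rot: [-3.1, -0.508, 0.002]
force: [-0.4, 0.3, -1.2]
width: 0.508
gripper_force: 62.2
```

Emit:
carry_out(steps=[[[0,0,0,8,-25,0,30],[0,0,0.11,0,0,0,30],[0,0,0.11,0,0,0,30],[0,0,0.11,0,0,0,30],[0,0,0,0,0,0,30]]])

```text
clock: 6.4
position: [0.5262, 0.0108, 0.1325]
eef_rot: [3.141, -0.007, -0.002]
force: [-0.3, -1.0, -2.5]
width: 0.515
gripper_force: 62.2
```

Emit:
carry_out(steps=[[[0,0,0,0,0,0,30],[0,0,0,0,0,0,30],[0,0,0,0,0,0,30]]])

```text
clock: 6.7
position: [0.5269, 0.0104, 0.1326]
eef_rot: [-3.141, 0.007, 0.0]
force: [0.6, 0.1, -1.6]
width: 0.509
gripper_force: 62.2
```

```bash
python3 go.py 528 11 130 -0.5
python3 - <<'E'
from h import *
import pickle
D={}
for c in("scene","top"):
    im=ctrl.read_camera(c)[:,:,::-1]; cv2.imwrite(f"pics/{c}2.png",im)
    for t in("brick","jig","stop"):
        L=ctrl.silhouettes(t,c); D[t,c]=L[0]["mask"] if L else None; print(t,c,[(int(d["mask"].sum()),round(d["score"],2)) for d in L])
pickle.dump(D,open("D2.pkl","wb"))
s=ctrl.get_state(); p=s["position"]; B=P["brick"]; pr=lambda n,r:print(n,(r[0]*[1e3,1e3,180/np.pi]).round(1),round(r[1],3))
z=p[2]-.0235
pr("both",fit(B,{c:D["brick",c].astype(float) for c in("scene","top")},p[:2],z,[0]))
for c in("scene","top"): pr(c,fit(B,{c:D["brick",c].astype(float)},p[:2],z,[0]))
a=cv2.imread("pics/scene2.png");b=cv2.imread("pics/top2.png")
cv2.imwrite("pics/c2.png",np.hstack([cv2.resize(a[140:215,240:315],(400,400),interpolation=cv2.INTER_CUBIC),cv2.resize(b[120:210,220:310],(400,400),interpolation=cv2.INTER_CUBIC)]))
E
```

```text
t 6.7 p [526.9  10.4 132.6] yaw -0.26 tilt [-0.02  0.01] F [ 0.6  0.1 -1.6] w 43.5 gf 62.2
shift [ 1.1 -0.6  2.6] rows 1 each [ 1.1 -0.6  2.6] turn 0.004 fix tilt rv [-0.0002  0.0003  0.0043]
shift if turned first [ 1.1 -0.7  2.6]
brick scene [(399, 0.72)]
jig scene [(1164, 0.56)]
stop scene [(299, 0.76)]
brick top []
jig top [(252, 0.57)]
stop top []Traceback (most recent call last):
  File "<stdin>", line 11, in <module>
AttributeError: 'NoneType' object has no attribute 'astype'
```

Run:
```python
from h import *
import pickle
D=pickle.load(open("D2.pkl","rb"))
p=np.array([.5269,.0104,.1326]); pr=lambda n,r:print(n,(r[0]*[1e3,1e3,180/np.pi]).round(1),round(r[1],3))
pr("scene",fit(P["brick"],{"scene":D["brick","scene"].astype(float)},p[:2],p[2]-.0235,[0]))
for c in("scene","top"):print(c,"cam pos",(-cv2.Rodrigues(cam(c)[0]["rvec"])[0].T@cam(c)[0]["tvec"]).round(3))
a=cv2.imread("pics/scene2.png");b=cv2.imread("pics/top2.png")
cv2.imwrite("pics/c2.png",np.hstack([cv2.resize(a[130:220,235:325],(400,400),interpolation=cv2.INTER_CUBIC),cv2.resize(b[120:210,220:310],(400,400),interpolation=cv2.INTER_CUBIC)]))
```

```text
scene [527.3  11.2   3.8] 0.154
scene cam pos [-0.587 -0.67   0.637]
top cam pos [0.266 0.063 1.399]
```

View pics/c2.png

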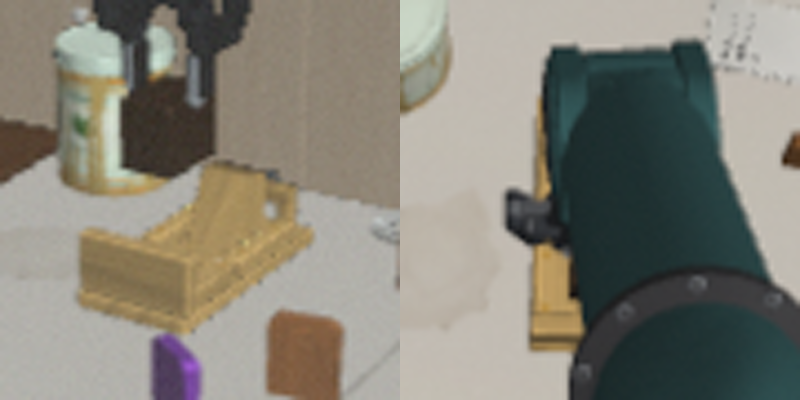

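```bash
cat > m4.py <<'E'
from h import *
pr=lambda n,r:print(n,(r[0]*[1e3,1e3,180/np.pi]).round(1),round(r[1],3))
def ymask(c,k,x0,y0,x1,y1):
    I=cv2.imread(f"pics/{c}{k}.png"); h=cv2.cvtColor(I,cv2.COLOR_BGR2HSV); b=I.astype(float)
    a=np.clip((b[...,2]-b[...,0]-28)/30,0,1); m=np.zeros(a.shape); m[y0:y1,x0:x1]=a[y0:y1,x0:x1]
    g=(m>.3).astype(np.uint8); n,l,st,_=cv2.connectedComponentsWithStats(g); i=1+st[1:,4].argmax(); g=(l==i).astype(np.uint8)
    cn,_=cv2.findContours(g,cv2.RETR_EXTERNAL,cv2.CHAIN_APPROX_NONE); f=np.zeros_like(g); cv2.drawContours(f,cn,-1,1,-1)
    inner=cv2.erode(f,np.ones((3,3))); return np.maximum(m*cv2.dilate(f,np.ones((3,3))),inner)
def stop(sx): return np.array([[sx+x,y,z+12] for y in(-23,23) for x,z in((0,0),(23.2,58),(40,58),(40,0))])/1e3
U={"scene":ymask("scene",0,248,160,310,206),"top":ymask("top",0,240,130,285,205)}
cv2.imwrite("pics/mk.png",np.hstack([U["scene"],U["top"]])*255)
for sx in(0,8,15):
  pr(f"both{sx}",fit(JIG+[stop(sx)],U,(.577,.0112),0,[0]))
for c in U: pr(c,fit(JIG+[stop(8)],{c:U[c]},(.577,.0112),0,[0]))
print([proj([(.577-.1,.0112-.048,0),(.577-.1,.0112+.048,0),(.477,-.0368,.06),(.477,.0592,.06),(.677,-.0368,0),(.677,.0592,0)],c).round(1).tolist() for c in U])
E
python3 m4.py
```

```text
both0 [5.752e+02 1.150e+01 2.000e-01] 0.078
both8 [5.75e+02 1.06e+01 1.00e-01] 0.073
both15 [5.752e+02 1.070e+01 1.000e-01] 0.074
scene [577.6  11.3   1. ] 0.077
top [574.7  11.9  -1. ] 0.058
[[[277.3, 205.1], [252.7, 198.3], [277.4, 188.4], [252.3, 182.0], [305.9, 183.3], [282.7, 177.8]], [[277.4, 198.4], [249.2, 197.9], [278.7, 195.7], [249.3, 195.2], [277.6, 141.6], [250.0, 141.2]]][ WARN:0@0.241] global loadsave.cpp:1063 imwrite_ Unsupported depth image for selected encoder is fallbacked to CV_8U.
```

Emit:
carry_out(steps=[[[0,0,-0.003,2.6,-0.4,15,30],[0,0,0,0,0,15,30],[0,0,0,0,0,15,30],[0,0,0,0,0,10,30],[0,0,0,0,0,10,30]]])

```text
clock: 7.6
position: [0.5299, 0.0108, 0.067]
eef_rot: [3.142, -0.003, 0.0]
force: [-0.2, 0.1, -2.4]
width: 0.514
gripper_force: 62.2
```

Emit:
carry_out(steps=[[[0,0,0,0,0,5,30],[0,0,0,0,0,5,30],[0,0,0,0,0,3,30],[0,0,0,0,0,2,30],[0,0,0,0,0,0,30]]])

```text
clock: 8.1
position: [0.5297, 0.0108, 0.0526]
eef_rot: [3.142, -0.003, 0.0]
force: [-0.4, -0.7, -2.0]
width: 0.511
gripper_force: 62.2
```

```bash
python3 go.py 529.5 10.8 35 0
```

```text
t 8.1 p [529.7  10.8  52.6] yaw -0.12 tilt [ 0. -0.] F [-0.4 -0.7 -2. ] w 43.6 gf 62.2
shift [-0.2  0.  17.6] rows 1 each [-0.2  0.  17.6] turn -0.002 fix tilt rv [ 0.     -0.0001 -0.0022]
shift if turned first [-0.2  0.  17.6]
```

Bottom is at about 29.5, just above the rails. Enter slowly.

Emit:
carry_out(steps=[[[0,0,0,0,0,1.5,30],[0,0,0,0,0,1.5,30],[0,0,0,0,0,1.5,30],[0,0,0,0,0,1.5,30],[0,0,0,0,0,0,30]]])

```text
clock: 8.6
position: [0.5295, 0.0108, 0.0464]
eef_rot: [3.142, -0.003, -0.001]
force: [-0.1, -0.3, -1.4]
width: 0.515
gripper_force: 62.2
```

Emit:
carry_out(steps=[[[0,0,0,0,0,2,30],[0,0,0,0,0,2,30],[0,0,0,0,0,2,30],[0,0,0,0,0,1.5,30],[0,0,0,0,0,1.5,30]]])

```text
clock: 9.1
position: [0.5296, 0.0108, 0.0374]
eef_rot: [3.142, -0.003, -0.0]
force: [0.6, 0.1, -2.7]
width: 0.512
gripper_force: 62.2
```

Emit:
carry_out(steps=[[[0,0,0,0,0,1,30],[0,0,0,0,0,0.8,30],[0,0,0,0,0,0,30]]])

```text
clock: 9.4
position: [0.5296, 0.0108, 0.0357]
eef_rot: [3.142, -0.003, -0.0]
force: [-0.6, -0.4, -1.5]
width: 0.508
gripper_force: 62.2
```

Inside, just over the floor. Now slide to the head wall by feel.

Emit:
carry_out(steps=[[[0,0,0,-1,0,0.3,30],[0,0,0,-1,0,0,30],[0,0,0,-0.7,0,0,30],[0,0,0,0,0,0,30],[0,0,0,0,0,0,30]]])

```text
clock: 9.9
position: [0.527, 0.0109, 0.0355]
eef_rot: [-3.142, 0.003, -0.0]
force: [-0.5, -0.5, -2.8]
width: 0.506
gripper_force: 62.2
```

Emit:
carry_out(steps=[[[0,0,0,-1,0,0,30],[0,0,0,-1,0,0,30],[0,0,0,0,0,0,30]]])

```text
clock: 10.2
position: [0.5265, 0.0109, 0.0358]
eef_rot: [-3.141, 0.003, -0.005]
force: [1.2, 0.6, -2.2]
width: 0.509
gripper_force: 62.1
```

Emit:
carry_out(steps=[[[0,0,0,-1,0,0,30],[0,0,0,-1,0,0,30],[0,0,0,0,0,0,30]]])

```text
clock: 10.5
position: [0.5264, 0.0109, 0.0361]
eef_rot: [-3.141, 0.003, -0.01]
force: [6.6, 0.5, -3.2]
width: 0.509
gripper_force: 62.0
```

Emit:
carry_out(steps=[[[0,0,0,2.5,0,0,30],[0,0,0,0,0,1,30],[0,0,0,0,0,1,30],[0,0,0,0,0,0,30]]])

```text
clock: 10.9
position: [0.5265, 0.0107, 0.0349]
eef_rot: [-3.141, 0.004, -0.003]
force: [1.2, -0.6, 10.7]
width: 0.513
gripper_force: 63.6
```

Emit:
carry_out(steps=[[[0,0,0,0,0,-0.5,85],[0,0,0,0,0,0,85],[0,0,0,0,0,0,85],[0,0,0,0,0,-10,85],[0,0,0,0,0,-30,85]]])

```text
clock: 11.4
position: [0.5226, 0.0108, 0.0726]
eef_rot: [3.141, -0.003, -0.011]
force: [0.0, -0.6, 0.5]
width: 0.994
gripper_force: 0.0
```

Emit:
carry_out(steps=[[[0,0,0,0,0,-40,85],[0,0,0,0,0,-35,85],[0,0,0,0,0,0,85],[0,0,0,0,0,0,85]]])

```text
clock: 11.8
position: [0.5255, 0.0109, 0.15]
eef_rot: [-3.141, 0.003, -0.002]
force: [-0.1, -0.5, -1.0]
width: 0.997
gripper_force: 0.0
```

```bash
python3 go.py 627 -157.5 125 -7
```

```text
t 11.8 p [525.5  10.9 150. ] yaw -0.12 tilt [0.08 0.02] F [-0.1 -0.5 -1. ] w 85.1 gf 0.0
shift [101.8 168.2  25.1] rows 5 each [20.4 33.6  5. ] turn 0.12 fix tilt rv [-0.0004 -0.0014  0.12  ]
shift if turned first [121.2 154.8  25.1]
```

```bash
python3 go.py 443.5 -148.8 120 8.7
```

```text
t 11.8 p [525.5  10.9 150. ] yaw -0.12 tilt [0.08 0.02] F [-0.1 -0.5 -1. ] w 85.1 gf 0.0
shift [-81.7 159.9  29.8] rows 4 each [-20.4  40.    7.5] turn -0.154 fix tilt rv [-0.0002 -0.0014 -0.154 ]
shift if turned first [-105.3  145.5   29.8]
```

Emit:
carry_out(steps=[[[0,0,0,-16.3,32,0,85],[0,0,0,-16.3,32,0,85],[0,0,0,-16.3,32,0,85],[0,0,0,-16.3,32,10,85],[0,0,0,-16.3,32,20,85]]])

```text
clock: 12.3
position: [0.4427, -0.1499, 0.1184]
eef_rot: [3.142, -0.003, -0.0]
force: [1.1, -0.2, -0.2]
width: 0.996
gripper_force: 0.0
```

Emit:
carry_out(steps=[[[0,0,-0.08,0,0,0,85],[0,0,-0.074,0,0,0,85],[0,0,0,0,0,0,85],[0,0,0,0,0,0,85],[0,0,0,0,0,0,85]]])

```text
clock: 12.8
position: [0.4433, -0.1486, 0.1186]
eef_rot: [-3.132, -0.238, 0.002]
force: [-0.8, 0.3, 0.4]
width: 0.997
gripper_force: 0.0
```

```bash
python3 go.py 443.5 -148.8 26 8.7
python3 - <<'E'
from h import *
import pickle
D={}
for c in("scene","top"):
    im=ctrl.read_camera(c)[:,:,::-1]; cv2.imwrite(f"pics/{c}3.png",im)
    for t in("brick","stop","jig","spacer_a"):
        L=ctrl.silhouettes(t,c); D[t,c]=[d["mask"] for d in L]; print(t,c,[(int(d["mask"].sum()),round(d["score"],2),np.round(d["xy"]).tolist()) for d in L])
pickle.dump(D,open("D3.pkl","wb"))
a=cv2.imread("pics/scene3.png");b=cv2.imread("pics/top3.png")
cv2.imwrite("pics/c3.png",np.hstack([cv2.resize(a[150:230,240:320],(400,400),interpolation=cv2.INTER_CUBIC),cv2.resize(b[130:230,230:330],(400,400),interpolation=cv2.INTER_CUBIC)]))
E
```

```text
t 12.8 p [ 443.3 -148.6  118.6] yaw 8.67 tilt [-0.07  0.02] F [-0.8  0.3  0.4] w 85.2 gf 0.0
shift [ 0.3  0.3 92.6] rows 2 each [ 0.1  0.1 46.3] turn -0.0 fix tilt rv [-0.0005  0.0011 -0.0004]
shift if turned first [ 0.3  0.3 92.6]
brick scene [(224, 0.67, [276.0, 180.0])]
stop scene [(196, 0.77, [284.0, 178.0])]
jig scene [(1116, 0.85, [278.0, 187.0])]
spacer_a scene [(245, 0.7, [332.0, 190.0]), (301, 0.64, [303.0, 209.0]), (394, 0.55, [346.0, 222.0])]
brick top [(269, 0.81, [263.0, 180.0])]
stop top [(293, 0.56, [266.0, 147.0])]
jig top [(1361, 0.98, [264.0, 162.0]), (174, 0.63, [352.0, 163.0])]
spacer_a top [(127, 0.59, [312.0, 150.0]), (62, 0.42, [311.0, 210.0])]
```

View pics/c3.png

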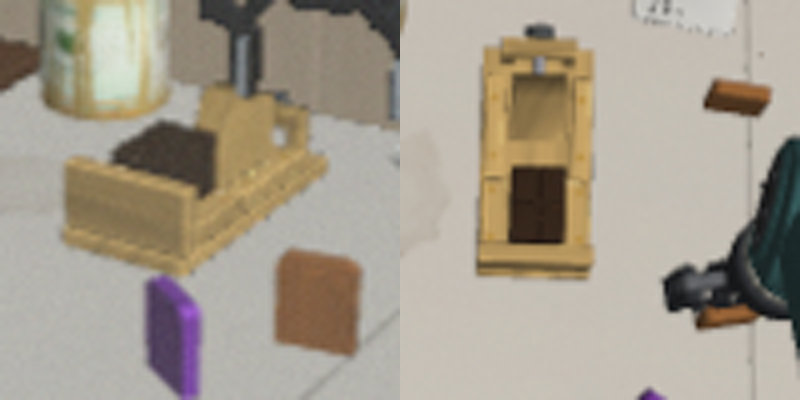

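Run:
```python
from h import *
b=cv2.imread("pics/top3.png").astype(float); b0=cv2.imread("pics/top0.png").astype(float)
for n,I in(("3",b),("0",b0)):
    print(n,[(r,int(I[r,261:269].sum(1).mean())) for r in range(142,200)])
for row in(164,165,166): print(row,ray((265,row),"top",.012).round(4))
for row in(171,172,173,190,191): print(row,ray((265,row),"top",.068).round(4), ray((265,row),"top",.06).round(4))
```

```text
3 [(142, 365), (143, 345), (144, 332), (145, 393), (146, 415), (147, 415), (148, 290), (149, 198), (150, 213), (151, 239), (152, 264), (153, 290), (154, 313), (155, 319), (156, 320), (157, 322), (158, 327), (159, 331), (160, 338), (161, 345), (162, 355), (163, 365), (164, 376), (165, 417), (166, 435), (167, 435), (168, 435), (169, 434), (170, 433), (171, 282), (172, 127), (173, 111), (174, 112), (175, 112), (176, 112), (177, 114), (178, 113), (179, 115), (180, 107), (181, 111), (182, 112), (183, 113), (184, 119), (185, 116), (186, 115), (187, 116), (188, 115), (189, 115), (190, 82), (191, 356), (192, 417), (193, 427), (194, 439), (195, 353), (196, 250), (197, 286), (198, 421), (199, 459)]
0 [(142, 320), (143, 302), (144, 291), (145, 344), (146, 363), (147, 364), (148, 254), (149, 173), (150, 187), (151, 209), (152, 230), (153, 254), (154, 274), (155, 279), (156, 280), (157, 282), (158, 286), (159, 290), (160, 296), (161, 302), (162, 311), (163, 319), (164, 330), (165, 365), (166, 380), (167, 382), (168, 381), (169, 380), (170, 379), (171, 378), (172, 379), (173, 378), (174, 379), (175, 379), (176, 379), (177, 380), (178, 380), (179, 380), (180, 380), (181, 379), (182, 379), (183, 379), (184, 380), (185, 380), (186, 380), (187, 380), (188, 378), (189, 379), (190, 332), (191, 348), (192, 365), (193, 374), (194, 385), (195, 309), (196, 219), (197, 251), (198, 368), (199, 402)]
164 [0.5935 0.0068 0.012 ]
165 [0.59   0.0068 0.012 ]
166 [0.5865 0.0067 0.012 ]
171 [0.5568 0.0089 0.068 ] [0.5585 0.0085 0.06  ]
172 [0.5534 0.0088 0.068 ] [0.5551 0.0085 0.06  ]
173 [0.5501 0.0088 0.068 ] [0.5518 0.0085 0.06  ]
190 [0.4936 0.0083 0.068 ] [0.495 0.008 0.06 ]
191 [0.4903 0.0083 0.068 ] [0.4917 0.008  0.06  ]
```

Emit:
carry_out(steps=[[[0,0,0,0.3,0,20,85],[0,0,0,0,0,30,85],[0,0,0,0,0,25,85],[0,0,0,0,0,17.5,85],[0,0,0,0,0,0,85]]])

```text
clock: 13.8
position: [0.4426, -0.1485, 0.0247]
eef_rot: [-3.131, -0.238, 0.006]
force: [0.6, 0.3, 1.6]
width: 0.999
gripper_force: 0.0
```

Emit:
carry_out(steps=[[[0,0,0,0,0,0,85],[0,0,0,0,0,0,85]]])

```text
clock: 14.0
position: [0.4446, -0.1492, 0.0273]
eef_rot: [3.132, 0.238, 0.002]
force: [-0.1, 0.3, 0.2]
width: 0.993
gripper_force: 0.0
```

```bash
python3 go.py 443.5 -148.8 26 8.7
```

```text
t 14.0 p [ 444.6 -149.2   27.3] yaw 8.7 tilt [ 0.09 -0.03] F [-0.1  0.3  0.2] w 84.8 gf 0.0
shift [-1.1 -0.5  1.3] rows 1 each [-1.1 -0.5  1.3] turn -0.0 fix tilt rv [ 0.0007 -0.0015 -0.0001]
shift if turned first [-1.1 -0.5  1.3]
```

Emit:
carry_out(steps=[[[0,0,0,-1,0,0,85],[0,0,0,0,0,0,40],[0,0,0,0,0,0,40],[0,0,0,0,0,0,40],[0,0,0,0,0,0,40]]])

```text
clock: 14.5
position: [0.4439, -0.1492, 0.0279]
eef_rot: [3.132, 0.238, 0.003]
force: [-2.0, 1.1, 15.6]
width: 0.491
gripper_force: 52.5
```

Emit:
carry_out(steps=[[[0,0,0,0,0,0,40],[0,0,0,0,0,-10,40],[0,0,0,0,0,-40,40],[0,0,0,0,0,-50,40],[0,0,0,0,0,-20,40]]])

```text
clock: 15.0
position: [0.4447, -0.1496, 0.1501]
eef_rot: [3.131, 0.238, 0.008]
force: [0.7, 0.2, 0.2]
width: 0.47
gripper_force: 0.0
```

```bash
python3 go.py 575 10.9 147 0
```

```text
t 15.0 p [ 444.7 -149.6  150.1] yaw 8.69 tilt [ 0.32 -0.08] F [0.7 0.2 0.2] w 40.1 gf 0.0
shift [ 153.  -139.     3.6] rows 5 each [ 30.6 -27.8   0.7] turn 0.152 fix tilt rv [ 0.0018 -0.0054  0.1516]
shift if turned first [ 130.3 -160.5    3.6]
```

Run:
```python
from h import *
pr=lambda n,r:print(n,(r[0]*[1e3,1e3,180/np.pi]).round(1),round(r[1],3))
a=ctrl.read_camera("scene")[:,:,::-1]; cv2.imwrite("pics/scene4.png",a)
L=ctrl.silhouettes("spacer_a","scene")
for d in L:
    print(int(d["mask"].sum()),d["xy"].round(0),round(d["score"],2))
    if np.hypot(*(d["xy"]-[303,210]))<12: pr("A",fit(P["spacer"],{"scene":d["mask"].astype(float)},(.441,-.149),0,[0,.15]))
cv2.imwrite("pics/c4.png",cv2.resize(a[150:250,260:360],(500,500),interpolation=cv2.INTER_CUBIC))
```

```text
Traceback (most recent call last):
AttributeError: 'list' object has no attribute 'round'. Did you mean: 'count'?
```

Run:
```python
from h import *
pr=lambda n,r:print(n,(r[0]*[1e3,1e3,180/np.pi]).round(1),round(r[1],3))
a=cv2.imread("pics/scene4.png")
cv2.imwrite("pics/c4.png",cv2.resize(a[150:250,260:360],(500,500),interpolation=cv2.INTER_CUBIC))
for d in ctrl.silhouettes("spacer_a","scene"):
    print(int(d["mask"].sum()),np.round(d["xy"]),round(d["score"],2))
    if np.hypot(*(np.array(d["xy"])-[303,210]))<12: pr("A",fit(P["spacer"],{"scene":d["mask"].astype(float)},(.441,-.149),0,[0,.15]))
```

```text
335 [347. 228.] 0.85
367 [304. 208.] 0.65
A [ 441.1 -147.6   13.8] 0.087
209 [274. 216.] 0.62
205 [334. 190.] 0.55
```

View pics/c4.png

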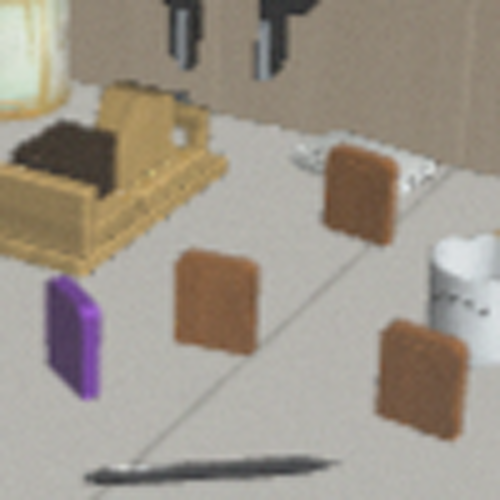

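Emit:
carry_out(steps=[[[0,0,0,0,0,0,85],[0,0,0,0,0,0,85],[0,0,0,0,0,0,85],[0,0,0,0,0,30,85],[0,0,0,0,0,40,85]]])

```text
clock: 15.65
position: [0.4448, -0.1496, 0.0765]
eef_rot: [3.131, 0.238, 0.007]
force: [0.6, 0.1, -0.4]
width: 0.999
gripper_force: 0.0
```

Emit:
carry_out(steps=[[[0,0,0,0,0,35,85],[0,0,0,0,0,20,85],[0,0,0,0,0,5,85],[0,0,0,0,0,0,85],[0,0,0,0,0,0,85]]])

```text
clock: 16.15
position: [0.4433, -0.1493, 0.0169]
eef_rot: [3.132, 0.238, 0.001]
force: [0.5, 1.0, -0.8]
width: 0.995
gripper_force: 0.0
```

```bash
python3 go.py 443.8 -148.8 15.5 8.7
```

```text
t 16.15 p [ 443.3 -149.3   16.9] yaw 8.69 tilt [ 0.04 -0.01] F [ 0.5  1.  -0.8] w 84.9 gf 0.0
shift [ 0.5 -0.4  1.4] rows 1 each [ 0.5 -0.4  1.4] turn -0.0 fix tilt rv [ 0.0003 -0.0006 -0.0001]
shift if turned first [ 0.5 -0.4  1.4]
```

Emit:
carry_out(steps=[[[0,0,0,0.5,-0.4,1.2,45],[0,0,0,0,0,0,40],[0,0,0,0,0,0,40],[0,0,0,0,0,0,40],[0,0,0,0,0,0,40]]])

```text
clock: 16.65
position: [0.4441, -0.1487, 0.0165]
eef_rot: [3.132, 0.238, 0.003]
force: [-1.2, 0.1, 8.2]
width: 0.565
gripper_force: 60.6
```

```bash
python3 go.py
```

```text
t 16.65 p [ 444.1 -148.7   16.5] yaw 8.69 tilt [ 0.11 -0.02] F [-1.2  0.1  8.2] w 48.3 gf 60.6
```

Emit:
carry_out(steps=[[[0,0,0,0,0,-10,40],[0,0,0,0,0,-35,40],[0,0,0,0,0,-40,40],[0,0,0,0,0,-35,40],[0,0,0,0,0,-10,40]]])

```text
clock: 17.15
position: [0.4454, -0.1492, 0.1492]
eef_rot: [3.13, 0.238, 0.011]
force: [0.9, 0.5, -0.5]
width: 0.559
gripper_force: 62.3
```

Emit:
carry_out(steps=[[[0,0,0,25.5,-23.2,0,40],[0,0,0,25.5,-23.2,0,40],[0,0,0,25.5,-23.2,0,40],[0,0,0,25.5,-23.2,0,40],[0,0,0,25.5,-23.2,0,40]]])

```text
clock: 17.65
position: [0.5518, -0.0136, 0.145]
eef_rot: [3.133, 0.238, -0.002]
force: [1.5, -0.3, -0.7]
width: 0.562
gripper_force: 62.3
```

Emit:
carry_out(steps=[[[0,0,0,25.5,-23.2,0,40],[0,0,0.076,0,0,0,40],[0,0,0.076,0,0,0,40],[0,0,0,0,0,0,40],[0,0,0,0,0,0,40]]])

```text
clock: 18.15
position: [0.5728, 0.012, 0.1449]
eef_rot: [3.141, 0.002, -0.002]
force: [0.7, -0.4, -0.8]
width: 0.56
gripper_force: 62.3
```

```bash
python3 go.py 575 10.9 95 0
```

```text
t 18.15 p [572.8  12.  144.9] yaw 0.07 tilt [-0.07 -0.02] F [ 0.7 -0.4 -0.8] w 47.8 gf 62.3
shift [ 2.2  1.1 49.9] rows 2 each [ 1.1  0.5 25. ] turn 0.001 fix tilt rv [0.0003 0.0012 0.0012]
shift if turned first [ 2.2  1.  49.9]
```

Emit:
carry_out(steps=[[[0,0,0,2.2,1.1,15,40],[0,0,0,0,0,20,40],[0,0,0,0,0,15,40],[0,0,0,0,0,0,40],[0,0,0,0,0,0,40]]])

```text
clock: 18.65
position: [0.5753, 0.0107, 0.0946]
eef_rot: [3.142, -0.0, -0.002]
force: [0.7, -0.0, -0.4]
width: 0.561
gripper_force: 62.3
```

Emit:
carry_out(steps=[[[0,0,0,0,0,5,40],[0,0,0,0,0,5,40],[0,0,0,0,0,5,40],[0,0,0,0,0,5,40],[0,0,0,0,0,5,40]]])

```text
clock: 19.15
position: [0.5758, 0.0111, 0.07]
eef_rot: [-3.142, 0.0, -0.0]
force: [0.6, 0.5, -0.2]
width: 0.562
gripper_force: 62.3
```

Emit:
carry_out(steps=[[[0,0,0,0,0,6,40],[0,0,0,0,0,6,40],[0,0,0,0,0,6,40],[0,0,0,0,0,5,40],[0,0,0,0,0,5,40]]])

```text
clock: 19.65
position: [0.5757, 0.011, 0.0418]
eef_rot: [3.142, -0.0, -0.0]
force: [0.7, -0.5, -0.8]
width: 0.562
gripper_force: 62.3
```

Emit:
carry_out(steps=[[[0,0,0,0,0,5,40],[0,0,0,0,0,3.5,40],[0,0,0,0,0,2,40],[0,0,0,0,0,1,40],[0,0,0,0,0,0,40]]])

```text
clock: 20.15
position: [0.5758, 0.011, 0.0308]
eef_rot: [3.142, -0.0, -0.0]
force: [-0.5, -0.8, -0.5]
width: 0.561
gripper_force: 62.3
```

Emit:
carry_out(steps=[[[0,0,0,-1,0,1.2,40],[0,0,0,-1,0,0,40],[0,0,0,-1,0,0,40],[0,0,0,-1,0,0,40],[0,0,0,0,0,0,40]]])

```text
clock: 20.65
position: [0.5715, 0.011, 0.0296]
eef_rot: [-3.142, 0.0, 0.0]
force: [-0.2, -0.1, 0.1]
width: 0.562
gripper_force: 62.3
```

Emit:
carry_out(steps=[[[0,0,0,-1,0,0,40],[0,0,0,-1,0,0,40],[0,0,0,-1,0,0,40],[0,0,0,0,0,0,40]]])

```text
clock: 21.05
position: [0.5686, 0.011, 0.0296]
eef_rot: [3.142, -0.0, -0.0]
force: [0.4, -1.2, -0.9]
width: 0.559
gripper_force: 62.3
```

Emit:
carry_out(steps=[[[0,0,0,-1,0,0,40],[0,0,0,-1,0,0,40],[0,0,0,0,0,0,40]]])

```text
clock: 21.35
position: [0.568, 0.0111, 0.0298]
eef_rot: [-3.141, 0.001, -0.004]
force: [2.7, -0.8, -0.9]
width: 0.562
gripper_force: 62.2
```

Emit:
carry_out(steps=[[[0,0,0,-1,0,0,40],[0,0,0,-1,0,0,40],[0,0,0,0,0,0,40]]])

```text
clock: 21.65
position: [0.568, 0.0111, 0.0303]
eef_rot: [-3.141, 0.001, -0.01]
force: [5.0, 0.9, -1.2]
width: 0.562
gripper_force: 62.2
```

Emit:
carry_out(steps=[[[0,0,0,2.5,0,0,40],[0,0,0,0,0,1,40],[0,0,0,0,0,1,40],[0,0,0,0,0,0,40]]])

```text
clock: 22.05
position: [0.568, 0.0111, 0.0286]
eef_rot: [-3.141, 0.0, -0.002]
force: [2.4, -0.0, 6.4]
width: 0.558
gripper_force: 63.2
```

Emit:
carry_out(steps=[[[0,0,0,0,0,-0.5,85],[0,0,0,0,0,0,85],[0,0,0,0,0,0,85],[0,0,0,0,0,-10,85],[0,0,0,0,0,-30,85]]])

```text
clock: 22.55
position: [0.5643, 0.0109, 0.0664]
eef_rot: [3.141, 0.0, -0.011]
force: [-0.2, -0.3, 0.5]
width: 0.994
gripper_force: 0.0
```

Emit:
carry_out(steps=[[[0,0,0,0,0,-40,85],[0,0,0,0,0,-40,85],[0,0,0,12,30,0,85],[0,0,0,12,34,0,85],[0,0,0,12,34,0,85]]])

```text
clock: 23.05
position: [0.6033, -0.0875, 0.1493]
eef_rot: [-3.141, -0.002, -0.001]
force: [0.1, -0.2, -0.2]
width: 0.994
gripper_force: 0.0
```

Emit:
carry_out(steps=[[[0,0,0,12,34,0,85],[0,0,0,10,34,0,85],[0,0,0.12,0,0,0,85],[0,0,0,0,0,0,85],[0,0,0,0,0,0,85]]])

```text
clock: 23.55
position: [0.6247, -0.1538, 0.1481]
eef_rot: [-3.135, 0.183, 0.002]
force: [-0.6, 0.7, -0.1]
width: 0.998
gripper_force: 0.0
```

```bash
python3 go.py 630 -157.5 15.5 -7
python3 - <<'E'
from h import *
pr=lambda n,r:print(n,(r[0]*[1e3,1e3,180/np.pi]).round(1),round(r[1],3))
for c in("scene","top"):
    a=ctrl.read_camera(c)[:,:,::-1]; cv2.imwrite(f"pics/{c}5.png",a)
    for t in("spacer_a","brick"):
      for d in ctrl.silhouettes(t,c):
        print(c,t,int(d["mask"].sum()),np.round(d["xy"]),round(d["score"],2))
        if t=="spacer_a" and np.hypot(*(np.array(d["xy"])-([333,189],[313,152])[c=="top"]))<12: pr("C",fit(P["spacer"],{c:d["mask"].astype(float)},(.628,-.157),0,[-.3,-.1,.1]))
a=cv2.imread("pics/scene5.png");b=cv2.imread("pics/top5.png")
cv2.imwrite("pics/c5.png",np.hstack([cv2.resize(a[150:230,270:350],(400,400),interpolation=cv2.INTER_CUBIC),cv2.resize(b[125:205,240:320],(400,400),interpolation=cv2.INTER_CUBIC)]))
E
```

```text
t 23.55 p [ 624.7 -153.8  148.1] yaw -6.69 tilt [-0.06  0.05] F [-0.6  0.7 -0.1] w 85.2 gf 0.0
shift [  5.9   3.2 132.6] rows 3 each [ 2.   1.1 44.2] turn 0.005 fix tilt rv [-0.0007  0.0011  0.0054]
shift if turned first [  5.9   3.2 132.6]
scene spacer_a 354 [345. 224.] 0.72
scene spacer_a 69 [283. 172.] 0.55
scene spacer_a 192 [275. 217.] 0.55
scene spacer_a 190 [330. 188.] 0.53
C [ 631.7 -156.   -29.6] 0.218
scene brick 221 [276. 178.] 0.76
top brick 272 [260. 180.] 0.87
top brick 281 [264. 152.] 0.72
```

View pics/c5.png

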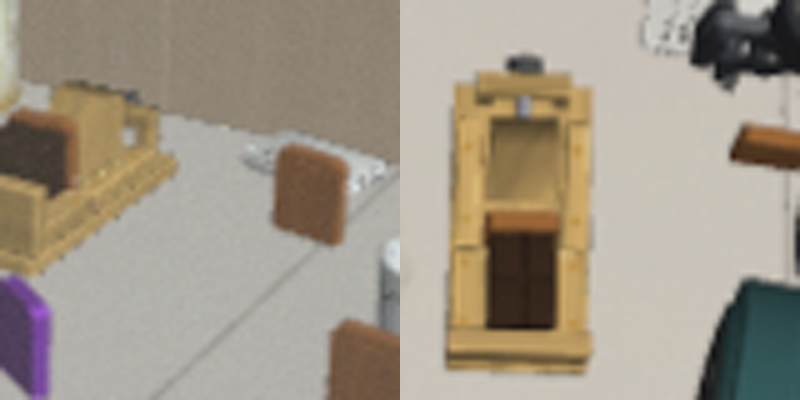

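```bash
cat > m5.py <<'E'
from h import *
pr=lambda n,r:print(n,(r[0]*[1e3,1e3,180/np.pi]).round(1),round(r[1],3))
def m(f,x0,y0,x1,y1,k=45):
    I=cv2.imread(f).astype(float); a=np.clip((I[...,2]-I[...,0]-15)/(k-15)*1.0,0,1); o=np.zeros(a.shape); o[y0:y1,x0:x1]=a[y0:y1,x0:x1]
    l=cv2.connectedComponentsWithStats((o>.3).astype(np.uint8)); i=1+l[2][1:,4].argmax(); return o*cv2.dilate((l[1]==i).astype(np.uint8),np.ones((3,3)))
M={"scene":m("pics/scene5.png",322,176,342,202,40),"top":m("pics/top0.png",303,145,327,162)}
for c in M: print(c,M[c].sum())
pr("C",fit(P["spacer"],M,(.628,-.157),0,[-.3,-.1,.1]))
for c in M: pr(c,fit(P["spacer"],{c:M[c]},(.628,-.157),0,[-.3,-.1,.1]))
E
python3 m5.py
```

```text
scene 253.95999999999998
top 107.33333333333333
C [ 627.4 -158.1   -9.7] 0.147
scene [ 627.5 -157.9  -12.8] 0.039
top [ 627.7 -159.3   -3.4] 0.226
```

Emit:
carry_out(steps=[[[0,0,0.055,0,0,20,85],[0,0,0,6.5,3.5,30,85],[0,0,0,0,0,35,85],[0,0,0,0,0,20,85],[0,0,0,0,0,0,85]]])

```text
clock: 24.35
position: [0.6283, -0.1585, 0.04]
eef_rot: [-3.129, 0.273, 0.01]
force: [0.3, -0.2, -0.0]
width: 0.998
gripper_force: 0.0
```

Emit:
carry_out(steps=[[[0,0,0,0,0,0,85],[0,0,0,0,0,0,85]]])

```text
clock: 24.55
position: [0.6323, -0.1598, 0.0446]
eef_rot: [3.129, -0.274, 0.004]
force: [0.8, 0.3, -0.2]
width: 0.992
gripper_force: 0.0
```

```bash
python3 go.py 630.5 -158.5 15.5 -10
```

```text
t 24.55 p [ 632.3 -159.8   44.6] yaw -10.02 tilt [ 0.15 -0.03] F [ 0.8  0.3 -0.2] w 84.7 gf 0.0
shift [-2.1 -0.9 29.1] rows 1 each [-2.1 -0.9 29.1] turn -0.0 fix tilt rv [ 0.0001 -0.0027 -0.0004]
shift if turned first [-2.1 -0.9 29.1]
```

Emit:
carry_out(steps=[[[0,0,0,-1.7,-0.9,12,85],[0,0,0,0,0,12,85],[0,0,0,0,0,4.6,85],[0,0,0,0,0,0,85],[0,0,0,0,0,0,85]]])

```text
clock: 25.05
position: [0.6294, -0.1584, 0.0142]
eef_rot: [3.13, -0.275, -0.001]
force: [-0.7, 0.1, 0.1]
width: 0.996
gripper_force: 0.0
```

Emit:
carry_out(steps=[[[0,0,0,0,0,0,40],[0,0,0,0,0,0,40],[0,0,0,0,0,0,40],[0,0,0,0,0,0,40],[0,0,0,0,0,0,40]]])

```text
clock: 25.55
position: [0.6305, -0.1587, 0.0153]
eef_rot: [3.129, -0.275, 0.003]
force: [-0.2, -0.8, 5.1]
width: 0.562
gripper_force: 62.2
```

```bash
python3 go.py
```

```text
t 25.55 p [ 630.5 -158.7   15.3] yaw -10.04 tilt [ 0.11 -0.03] F [-0.2 -0.8  5.1] w 48.0 gf 62.2
```

Emit:
carry_out(steps=[[[0,0,0,0,0,-10,40],[0,0,0,0,0,-35,40],[0,0,0,0,0,-40,40],[0,0,0,0,0,-35,40],[0,0,0,0,0,-10,40]]])

```text
clock: 26.05
position: [0.6317, -0.159, 0.1488]
eef_rot: [3.129, -0.275, 0.01]
force: [0.1, 0.1, 0.2]
width: 0.567
gripper_force: 62.0
```

```bash
python3 go.py 584 11 145 0
```

```text
t 26.05 p [ 631.7 -159.   148.8] yaw -10.05 tilt [ 0.37 -0.08] F [0.1 0.1 0.2] w 48.4 gf 62.0
shift [ -76.6 -159.1    3.3] rows 4 each [-19.2 -39.8   0.8] turn -0.175 fix tilt rv [ 0.0008 -0.0065 -0.1753]
shift if turned first [ -47.7 -170.     3.3]
```

Emit:
carry_out(steps=[[[0,0,0,-12.8,-26.5,0,40],[0,0,0,-12.8,-26.5,0,40],[0,0,0,-12.8,-26.5,0,40],[0,0,0,-12.8,-26.5,0,40],[0,0,0,-12.8,-26.5,0,40]]])

```text
clock: 26.55
position: [0.5879, -0.0156, 0.1437]
eef_rot: [3.129, -0.275, -0.004]
force: [0.9, 0.1, -0.4]
width: 0.559
gripper_force: 62.0
```

Emit:
carry_out(steps=[[[0,0,0,-12.6,-26.5,0,40],[0,0,-0.088,0,0,0,40],[0,0,-0.087,0,0,0,40],[0,0,0,0,0,0,40],[0,0,0,0,0,0,40]]])

```text
clock: 27.05
position: [0.581, 0.0112, 0.144]
eef_rot: [3.141, -0.004, -0.002]
force: [-0.1, -0.7, -1.7]
width: 0.56
gripper_force: 62.0
```

```bash
python3 go.py 584 11 95 0
```

```text
t 27.05 p [581.   11.2 144. ] yaw -0.13 tilt [-0.09 -0.01] F [-0.1 -0.7 -1.7] w 47.8 gf 62.0
shift [ 3.   0.2 49. ] rows 2 each [ 1.5  0.1 24.5] turn -0.002 fix tilt rv [ 0.0001  0.0015 -0.0023]
shift if turned first [ 3.   0.2 49. ]
```

Emit:
carry_out(steps=[[[0,0,0,3,0,15,40],[0,0,0,0,0,20,40],[0,0,0,0,0,14,40],[0,0,0,0,0,0,40],[0,0,0,0,0,0,40]]])

```text
clock: 27.55
position: [0.5845, 0.0114, 0.0948]
eef_rot: [3.141, -0.001, -0.002]
force: [-0.0, 0.1, -0.6]
width: 0.564
gripper_force: 62.0
```

Emit:
carry_out(steps=[[[0,0,0,0,0,4,40],[0,0,0,0,0,4,40],[0,0,0,0,0,4,40],[0,0,0,0,0,4,40],[0,0,0,0,0,0,40]]])

```text
clock: 28.05
position: [0.5843, 0.0115, 0.0789]
eef_rot: [3.142, -0.0, -0.002]
force: [-0.3, -0.5, -0.8]
width: 0.559
gripper_force: 62.0
```

Emit:
carry_out(steps=[[[0,0,0,0,0,5,40],[0,0,0,0,0,5,40],[0,0,0,0,0,5,40],[0,0,0,0,0,5,40],[0,0,0,0,0,5,40]]])

```text
clock: 28.55
position: [0.5847, 0.0115, 0.0539]
eef_rot: [3.142, -0.0, -0.0]
force: [0.2, -0.3, -0.5]
width: 0.559
gripper_force: 62.0
```

Emit:
carry_out(steps=[[[0,0,0,0,0,5,40],[0,0,0,0,0,5,40],[0,0,0,0,0,4,40],[0,0,0,0,0,3,40],[0,0,0,0,0,0,40]]])

```text
clock: 29.05
position: [0.5845, 0.0115, 0.037]
eef_rot: [3.142, -0.0, -0.001]
force: [0.8, 0.3, -1.3]
width: 0.565
gripper_force: 62.0
```

Emit:
carry_out(steps=[[[0,0,0,0,0,3,40],[0,0,0,0,0,3,40],[0,0,0,-1,0,1.5,40],[0,0,0,-1,0,1,40],[0,0,0,0,0,0,40]]])

```text
clock: 29.55
position: [0.5824, 0.0115, 0.0288]
eef_rot: [3.142, -0.0, -0.001]
force: [-0.0, -0.4, -0.7]
width: 0.567
gripper_force: 62.0
```

Emit:
carry_out(steps=[[[0,0,0,-1,0,0,40],[0,0,0,-1,0,0,40],[0,0,0,0,0,0,40]]])

```text
clock: 29.85
position: [0.5813, 0.0113, 0.0292]
eef_rot: [3.141, -0.0, 0.002]
force: [1.3, 0.0, -0.4]
width: 0.565
gripper_force: 62.3
```

Emit:
carry_out(steps=[[[0,0,0,-1,0,0,40],[0,0,0,-1,0,0,40],[0,0,0,0,0,0,40]]])

```text
clock: 30.15
position: [0.581, 0.0112, 0.0295]
eef_rot: [3.141, -0.0, 0.007]
force: [5.4, -1.2, -1.9]
width: 0.563
gripper_force: 63.8
```

Emit:
carry_out(steps=[[[0,0,0,1.5,0,0.5,40],[0,0,0,0,0,1,40],[0,0,0,0,0,1,40],[0,0,0,0,0,0,40]]])

```text
clock: 30.55
position: [0.5811, 0.0116, 0.0272]
eef_rot: [-3.141, 0.0, -0.002]
force: [2.6, -0.9, 4.6]
width: 0.563
gripper_force: 64.1
```

Emit:
carry_out(steps=[[[0,0,0,0,0,-0.5,85],[0,0,0,0,0,0,85],[0,0,0,0,0,0,85],[0,0,0,0,0,-10,85],[0,0,0,0,0,-30,85]]])

```text
clock: 31.05
position: [0.577, 0.0115, 0.0652]
eef_rot: [3.141, -0.0, -0.012]
force: [0.3, 0.3, -0.0]
width: 0.997
gripper_force: 0.0
```

Emit:
carry_out(steps=[[[0,0,0,0,0,-40,85],[0,0,0,0,0,-40,85],[0,0,0,4,30,-20,85],[0,0,0,4,34,0,85],[0,0,0,4,34,0,85]]])

```text
clock: 31.55
position: [0.5924, -0.087, 0.1688]
eef_rot: [-3.141, -0.002, -0.002]
force: [0.8, -0.1, -0.5]
width: 0.999
gripper_force: 0.0
```

Emit:
carry_out(steps=[[[0,0,0,4,34,0,85],[0,0,0,4,34,0,85],[0,0,0,4,34,0,85],[0,0,0,4,34,0,85],[0,0,0,4,34,0,85]]])

```text
clock: 32.05
position: [0.6114, -0.2575, 0.1673]
eef_rot: [-3.141, 0.001, 0.002]
force: [0.7, -0.2, 0.4]
width: 0.996
gripper_force: 0.0
```

Emit:
carry_out(steps=[[[0,0,0,8,30,0,85],[0,0,0.09,0,0,0,85],[0,0,0.085,0,0,0,85],[0,0,0,0,0,0,85],[0,0,0,0,0,0,85]]])

```text
clock: 32.55
position: [0.6198, -0.2859, 0.1671]
eef_rot: [-3.13, 0.271, 0.001]
force: [0.0, 0.0, 0.4]
width: 0.998
gripper_force: 0.0
```

```bash
python3 go.py 624 -293.5 100 -10
python3 - <<'E'
from h import *
pr=lambda n,r:print(n,(r[0]*[1e3,1e3,180/np.pi]).round(1),round(r[1],3))
for c in("scene","top"):
    a=ctrl.read_camera(c)[:,:,::-1]; cv2.imwrite(f"pics/{c}6.png",a)
exec(open("m5.py").read().split("M={")[0].split("\n",1)[1])
# wedge clipped at the stand wall top, brown (not yellow) pixels: yellow has G-B large
def wm(f,x0,y0,x1,y1):
    I=cv2.imread(f).astype(float); B,G,Rr=I[...,0],I[...,1],I[...,2]
    a=((Rr-B>18)&(G/(Rr+1)<.80)).astype(np.uint8); o=np.zeros_like(a); o[y0:y1,x0:x1]=a[y0:y1,x0:x1]
    l=cv2.connectedComponentsWithStats(o); i=1+l[2][1:,4].argmax(); return (l[1]==i).astype(float)
M={"top":wm("pics/top0.png",343,140,370,163),"scene":wm("pics/scene0.png",360,181,386,204)}
for z0 in(24,30):
    q=wedge(53,16,66,z0); lo=np.isclose(q[:,2],z0/1e3); q[lo&(q[:,0]>0),0]+=.4*z0/1e3
    pr(z0,fit([q],M,(.616,-.292),.008,[-.3,-.1]))
    for c in M: pr(c,fit([q],{c:M[c]},(.616,-.292),.008,[-.3,-.1]))
b=cv2.imread("pics/top6.png");a=cv2.imread("pics/scene6.png")
cv2.imwrite("pics/c6.png",np.hstack([cv2.resize(a[150:230,240:320],(400,400),interpolation=cv2.INTER_CUBIC),cv2.resize(b[125:205,240:320],(400,400),interpolation=cv2.INTER_CUBIC)]))
E
```

```text
t 32.55 p [ 619.8 -285.9  167.1] yaw -9.91 tilt [-0.04  0.02] F [0.  0.  0.4] w 85.2 gf 0.0
shift [ 5.5  6.8 67.1] rows 2 each [ 2.7  3.4 33.6] turn 0.002 fix tilt rv [-0.0003  0.0008  0.0015]
shift if turned first [ 5.5  6.8 67.1]
24 [ 616.9 -293.8   -8.2] 0.214
top [ 616.7 -291.3  -11.1] 0.095
scene [ 610.8 -299.8    3. ] 0.243
30 [ 615.2 -294.    -7.8] 0.18
top [ 615.5 -291.1   -9.7] 0.075
scene [ 607.6 -300.1   -0. ] 0.159
```

View pics/c6.png

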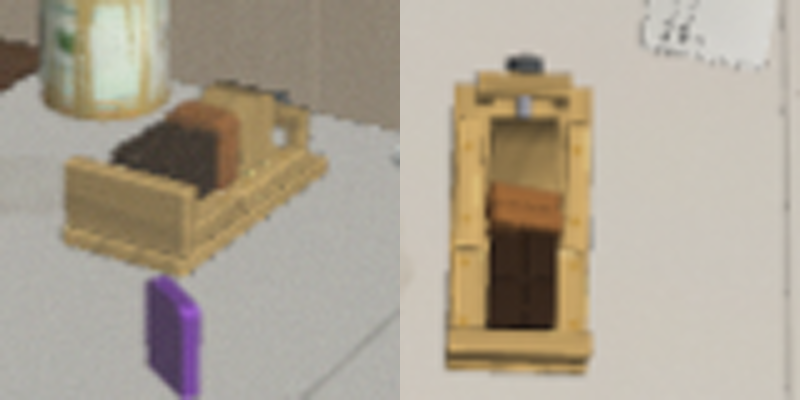

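Emit:
carry_out(steps=[[[0,0,0,7,7,20,85],[0,0,0,0,0,20,85],[0,0,0,0,0,20,85],[0,0,0,0,0,0,85],[0,0,0,0,0,0,85]]])

```text
clock: 33.15
position: [0.6258, -0.2944, 0.107]
eef_rot: [-3.129, 0.274, 0.001]
force: [0.3, 0.2, -0.1]
width: 0.992
gripper_force: 0.0
```

Emit:
carry_out(steps=[[[0,0,0,0,0,15,85],[0,0,0,0,0,15,85],[0,0,0,0,0,15,85],[0,0,0,0,0,10,85],[0,0,0,0,0,0,85]]])

```text
clock: 33.65
position: [0.6242, -0.2938, 0.0495]
eef_rot: [-3.128, 0.275, 0.006]
force: [0.0, -0.3, -0.9]
width: 0.993
gripper_force: 0.0
```

```bash
python3 go.py 626 -293.5 35.5 -10
```

```text
t 33.65 p [ 624.2 -293.8   49.5] yaw -10.03 tilt [-0.23  0.1 ] F [ 0.  -0.3 -0.9] w 84.8 gf 0.0
shift [ 1.8 -0.6 14. ] rows 1 each [ 1.8 -0.6 14. ] turn -0.001 fix tilt rv [-0.001   0.0042 -0.0005]
shift if turned first [ 1.8 -0.6 14. ]
```

Emit:
carry_out(steps=[[[0,0,0,0,0,6,85],[0,0,0,0,0,5,85],[0,0,0,0,0,5,85],[0,0,0,0,0,0,85],[0,0,0,0,0,0,85]]])

```text
clock: 34.15
position: [0.6259, -0.2947, 0.036]
eef_rot: [3.129, -0.275, 0.0]
force: [-0.0, -1.0, 0.6]
width: 0.994
gripper_force: 0.0
```

Emit:
carry_out(steps=[[[0,0,0,0,0,0,45],[0,0,0,0,0,0,45],[0,0,0,0,0,0,45],[0,0,0,0,0,0,45],[0,0,0,0,0,0,45]]])

```text
clock: 34.65
position: [0.6263, -0.2949, 0.0368]
eef_rot: [3.129, -0.275, 0.001]
force: [-1.5, 0.4, 5.7]
width: 0.597
gripper_force: 62.4
```

```bash
python3 go.py
```

```text
t 34.65 p [ 626.3 -294.9   36.8] yaw -10.04 tilt [ 0.05 -0.02] F [-1.5  0.4  5.7] w 51.0 gf 62.4
```

Emit:
carry_out(steps=[[[0,0,0,0,0,-8,45],[0,0,0,0,0,-10,45],[0,0,0,0,0,-15,45],[0,0,0,0,0,-30,45],[0,0,0,0,0,-40,45]]])

```text
clock: 35.15
position: [0.624, -0.2937, 0.1389]
eef_rot: [-3.128, 0.275, 0.007]
force: [0.2, -0.1, -1.6]
width: 0.596
gripper_force: 62.8
```

Emit:
carry_out(steps=[[[0,0,0,0,0,-40,45],[0,0,0,0,0,0,45],[0,0,0,0,0,0,45]]])

```text
clock: 35.45
position: [0.6263, -0.2949, 0.1811]
eef_rot: [3.129, -0.275, 0.004]
force: [0.7, 1.0, -1.6]
width: 0.601
gripper_force: 62.8
```

```bash
python3 go.py 600 11 178 0
```

```text
t 35.45 p [ 626.3 -294.9  181.1] yaw -10.05 tilt [ 0.14 -0.06] F [ 0.7  1.  -1.6] w 51.3 gf 62.8
shift [ -79.2 -296.6    2.8] rows 7 each [-11.3 -42.4   0.4] turn -0.175 fix tilt rv [ 0.0008 -0.0025 -0.1754]
shift if turned first [ -26.3 -305.9    2.8]
```

```bash
python3 go.py 609 11 178 0
```

```text
t 35.45 p [ 626.3 -294.9  181.1] yaw -10.05 tilt [ 0.14 -0.06] F [ 0.7  1.  -1.6] w 51.3 gf 62.8
shift [ -70.4 -298.2    2.8] rows 7 each [-10.1 -42.6   0.4] turn -0.175 fix tilt rv [ 0.0008 -0.0025 -0.1754]
shift if turned first [ -17.3 -305.9    2.8]
```

Emit:
carry_out(steps=[[[0,0,0,-7.8,-33,0,45],[0,0,0,-7.8,-33,0,45],[0,0,0,-7.8,-33,0,45],[0,0,0,-7.8,-33,0,45],[0,0,0,-7.8,-33,0,45]]])

```text
clock: 35.95
position: [0.6141, -0.1236, 0.1772]
eef_rot: [-3.129, 0.275, 0.007]
force: [0.3, 0.3, -1.6]
width: 0.598
gripper_force: 62.8
```

Emit:
carry_out(steps=[[[0,0,0,-7.8,-33,0,45],[0,0,0,-7.8,-33,0,45],[0,0,0,-7.8,-33,0,45],[0,0,0,-7.8,-34,0,45],[0,0,-0.088,0,0,0,45]]])

```text
clock: 36.45
position: [0.6064, 0.0195, 0.1771]
eef_rot: [-3.136, 0.118, 0.008]
force: [-0.6, 0.6, -1.2]
width: 0.597
gripper_force: 62.9
```

Emit:
carry_out(steps=[[[0,0,-0.087,0,0,0,45],[0,0,0,0,0,0,45],[0,0,0,0,0,0,45],[0,0,0,0,0,0,45]]])

```text
clock: 36.85
position: [0.6081, 0.0106, 0.1784]
eef_rot: [3.141, -0.004, -0.002]
force: [-0.1, 0.4, -0.8]
width: 0.596
gripper_force: 62.9
```

```bash
python3 go.py 609 11 110 0
```

```text
t 36.85 p [608.1  10.6 178.4] yaw -0.13 tilt [-0.08 -0.02] F [-0.1  0.4 -0.8] w 50.9 gf 62.9
shift [ 1.  -0.5 68.4] rows 2 each [ 0.5 -0.2 34.2] turn -0.002 fix tilt rv [ 0.0003  0.0015 -0.0023]
shift if turned first [ 1.  -0.5 68.4]
```

Emit:
carry_out(steps=[[[0,0,0,1,-0.5,15,45],[0,0,0,0,0,25,45],[0,0,0,0,0,20,45],[0,0,0,0,0,10,45],[0,0,0,0,0,0,45]]])

```text
clock: 37.35
position: [0.6081, 0.0115, 0.1068]
eef_rot: [3.141, -0.001, -0.007]
force: [0.5, -0.1, 0.0]
width: 0.599
gripper_force: 62.9
```

```bash
python3 - <<'E'
from h import *
pr=lambda n,r:print(n,(r[0]*[1e3,1e3,180/np.pi]).round(1),round(r[1],3))
a=ctrl.read_camera("scene")[:,:,::-1]; cv2.imwrite("pics/scene7.png",a)
p=ctrl.get_state()["position"]; print(p.round(4))
for d in ctrl.silhouettes("wedge","scene"):
    print(int(d["mask"].sum()),np.round(d["xy"]),round(d["score"],2))
    pr("w",fit(P["wedge"],{"scene":d["mask"].astype(float)},(p[0]-.009,p[1]),p[2]-.0288,[0]))
print(proj(place(P["wedge"][0],(p[0]-.009,p[1],0),p[2]-.0288),"scene").round(1).tolist())
cv2.imwrite("pics/c7.png",cv2.resize(a[140:210,245:315],(600,600),interpolation=cv2.INTER_CUBIC))
E
python3 go.py
```

```text
[0.6092 0.0115 0.1081]
357 [282. 160.] 0.74
w [599.3  11.9   3.4] 0.124
200 [275. 179.] 0.58
w [ 672.2   51.5 -114.6] 1.0
[[289.3, 169.5], [291.6, 168.0], [289.6, 151.1], [295.7, 147.4], [275.9, 166.5], [278.2, 165.0], [275.9, 148.4], [282.2, 144.8]]
t 37.45 p [610.   11.5 109. ] yaw -0.03 tilt [ 0.01 -0.  ] F [-0.5 -0.3 -0.6] w 50.8 gf 62.9
```

View pics/c7.png

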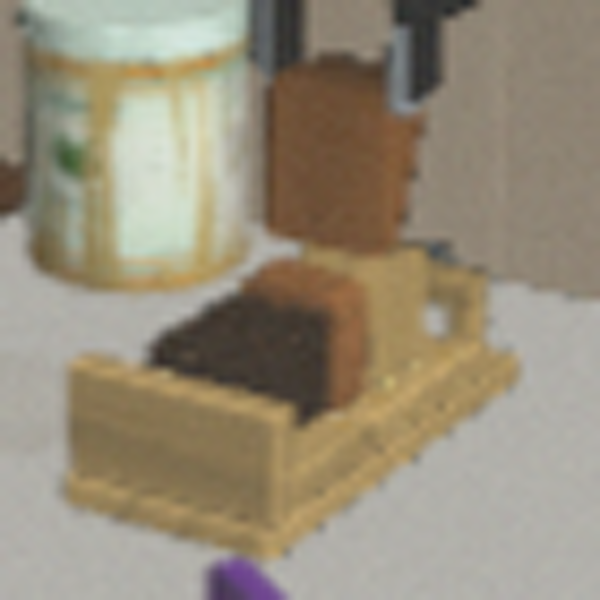

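Emit:
carry_out(steps=[[[0,0,0,0,0,5,45],[0,0,0,0,0,5,45],[0,0,0,0,0,5,45],[0,0,0,0,0,5,45],[0,0,0,0,0,0,45]]])

```text
clock: 37.95
position: [0.609, 0.0116, 0.0882]
eef_rot: [3.141, -0.0, -0.003]
force: [-1.0, -0.6, -0.2]
width: 0.601
gripper_force: 62.9
```

Emit:
carry_out(steps=[[[0,0,0,-1.5,0,0,45],[0,0,0,-1.5,0,0,45],[0,0,0,-1.5,0,0,45],[0,0,0,0,0,0,45]]])

```text
clock: 38.35
position: [0.6051, 0.0117, 0.0892]
eef_rot: [-3.141, 0.0, -0.001]
force: [-0.4, -0.0, 0.6]
width: 0.598
gripper_force: 62.9
```

Emit:
carry_out(steps=[[[0,0,0,-1.5,0,0,45],[0,0,0,-1.5,0,0,45],[0,0,0,0,0,0,45]]])

```text
clock: 38.65
position: [0.6019, 0.0116, 0.089]
eef_rot: [3.142, -0.0, -0.0]
force: [0.2, -0.0, -1.1]
width: 0.597
gripper_force: 62.9
```

Emit:
carry_out(steps=[[[0,0,0,-1.5,0,0,45],[0,0,0,-1.5,0,0,45],[0,0,0,0,0,0,45]]])

```text
clock: 38.95
position: [0.5995, 0.0117, 0.0891]
eef_rot: [-3.141, 0.0, -0.001]
force: [0.9, 0.1, -1.6]
width: 0.596
gripper_force: 62.9
```

Emit:
carry_out(steps=[[[0,0,0,-1.5,0,0,45],[0,0,0,-1.5,0,0,45],[0,0,0,0,0,0,45]]])

```text
clock: 39.25
position: [0.598, 0.0119, 0.0894]
eef_rot: [-3.141, 0.0, -0.006]
force: [3.8, 0.7, -2.3]
width: 0.594
gripper_force: 62.7
```

```bash
python3 go.py; python3 -c "
from plant import ctrl
print(ctrl.get_state()['ft_torque'])"
```

```text
t 39.25 p [598.   11.9  89.4] yaw -0.01 tilt [0.22 0.03] F [ 3.8  0.7 -2.3] w 50.8 gf 62.7
[ 0.28084368 -1.07631687 -0.06613039]
```

Emit:
carry_out(steps=[[[0,0,0,-1.5,0,0,45],[0,0,0,-1.5,0,0,45],[0,0,0,0,0,0,45],[0,0,0,0,0,0,45]]])

```text
clock: 39.65
position: [0.5969, 0.012, 0.0899]
eef_rot: [-3.141, 0.001, -0.012]
force: [6.6, 0.7, -2.9]
width: 0.599
gripper_force: 62.7
```

```bash
python3 - <<'E'
from h import *
pr=lambda n,r:print(n,(r[0]*[1e3,1e3,180/np.pi]).round(1),round(r[1],3))
a=ctrl.read_camera("top")[:,:,::-1]; cv2.imwrite("pics/top8.png",a)
I=a.astype(float); n=lambda c:[int(v) for v in I[168:176,c].sum(1)]
for c in(258,262,266,270): print(c,n(c))
E
python3 go.py
```

```text
258 [178, 150, 148, 147, 142, 137, 127, 124]
262 [114, 116, 114, 114, 118, 117, 114, 119]
266 [121, 116, 124, 121, 124, 123, 126, 129]
270 [126, 127, 133, 135, 137, 137, 140, 137]
t 39.7 p [596.9  12.   90. ] yaw -0.03 tilt [0.43 0.04] F [ 6.9  0.6 -2.3] w 51.1 gf 62.7
```

Emit:
carry_out(steps=[[[0,0,0,6.5,0,0,45],[0,0,0,0,0,0,45],[0,0,0,0,0,4,45],[0,0,0,0,0,4,45],[0,0,0,0,0,0,45]]])

```text
clock: 40.2
position: [0.5989, 0.0113, 0.0801]
eef_rot: [3.141, -0.0, -0.003]
force: [2.4, -0.0, -1.1]
width: 0.595
gripper_force: 62.8
```

Emit:
carry_out(steps=[[[0,0,0,0,0,3,45],[0,0,0,0,0,3,45],[0,0,0,0,0,3,45],[0,0,0,0,0,0,45]]])

```text
clock: 40.6
position: [0.5992, 0.0116, 0.0714]
eef_rot: [3.142, -0.0, -0.002]
force: [1.2, -1.0, -1.5]
width: 0.596
gripper_force: 62.8
```

Emit:
carry_out(steps=[[[0,0,0,0,0,2.5,45],[0,0,0,0,0,2.5,45],[0,0,0,0,0,2.5,45],[0,0,0,0,0,0,45]]])

```text
clock: 41.0
position: [0.5994, 0.0116, 0.064]
eef_rot: [3.142, -0.0, -0.001]
force: [1.4, -0.2, -1.7]
width: 0.602
gripper_force: 62.9
```

Emit:
carry_out(steps=[[[0,0,0,0,0,1.5,45],[0,0,0,0,0,1.5,45],[0,0,0,0,0,1.5,45],[0,0,0,0,0,0,45]]])

```text
clock: 41.4
position: [0.5986, 0.0116, 0.0603]
eef_rot: [-3.141, 0.002, 0.003]
force: [-1.7, 0.6, 5.0]
width: 0.599
gripper_force: 63.5
```

Emit:
carry_out(steps=[[[0,0,0,-0.8,0,1,45],[0,0,0,0,0,1,45],[0,0,0,0,0,1,45],[0,0,0,0,0,0,45]]])

```text
clock: 41.8
position: [0.5983, 0.0115, 0.0593]
eef_rot: [-3.141, 0.005, 0.002]
force: [-5.2, -0.2, 18.3]
width: 0.599
gripper_force: 64.8
```

Emit:
carry_out(steps=[[[0,0,0,0,0,1,45],[0,0,0,0,0,1,45],[0,0,0,0,0,1,45],[0,0,0,0,0,0,45]]])

```text
clock: 42.2
position: [0.5983, 0.0115, 0.0589]
eef_rot: [-3.141, 0.006, 0.002]
force: [-11.0, 0.7, 35.0]
width: 0.601
gripper_force: 66.7
```

```bash
python3 go.py
```

```text
t 42.2 p [598.3  11.5  58.9] yaw -0.22 tilt [-0.07  0.05] F [-11.    0.7  35. ] w 51.3 gf 66.7
```

Emit:
carry_out(steps=[[[0,0,0,-1,0,0,45],[0,0,0,-1,0,0,45],[0,0,0,0,0,0,45],[0,0,0,0,0,0,45]]])

```text
clock: 42.6
position: [0.5983, 0.0115, 0.0589]
eef_rot: [-3.141, 0.006, -0.005]
force: [-6.2, 0.9, 31.4]
width: 0.6
gripper_force: 66.3
```

Emit:
carry_out(steps=[[[0,0,0,0,0,1,45],[0,0,0,0,0,1,45],[0,0,0,0,0,0,45],[0,0,0,0,0,0,45]]])

```text
clock: 43.0
position: [0.5983, 0.0115, 0.0586]
eef_rot: [-3.14, 0.007, -0.005]
force: [-10.3, 0.2, 44.9]
width: 0.596
gripper_force: 67.7
```

```bash
python3 - <<'E'
from h import *
a=ctrl.read_camera("scene")[:,:,::-1]; cv2.imwrite("pics/scene9.png",a)
pr=lambda n,r:print(n,(r[0]*[1e3,1e3,180/np.pi]).round(1),round(r[1],3))
for t in("brick","spacer_a","wedge","stop","cup","caddy"):
    print(t,[(int(d["mask"].sum()),np.round(d["xy"]).tolist(),round(d["score"],2)) for d in ctrl.silhouettes(t,"scene")])
E
python3 go.py
```

```text
brick [(533, [359.0, 206.0], 0.65), (184, [274.0, 179.0], 0.49)]
spacer_a [(325, [346.0, 225.0], 0.9), (205, [275.0, 217.0], 0.75), (27, [286.0, 178.0], 0.37)]
wedge [(151, [283.0, 166.0], 0.71)]
stop [(522, [357.0, 209.0], 0.53), (35, [294.0, 177.0], 0.5)]
cup [(463, [358.0, 207.0], 0.73)]
caddy [(1055, [414.0, 204.0], 0.67)]
t 43.35 p [598.3  11.4  58.7] yaw -0.25 tilt [0.17 0.07] F [-10.    1.2  44.6] w 50.9 gf 67.7
```

```bash
python3 -c "
from plant import ctrl
print(ctrl.job_done())"
```

```text
the job is handed in; nothing more can be done
None
```

I handed the job in at about 43 s: the tea lies against the head wall, two spacers stand on the floor, and the wedge is bound and still gripped, pressing down with about 45 N. Both spacers had turned about 8° when I let go of the second, so I pushed them square with the wedge; the arm blocked the view, so I judged that by feel and could not check it by eye.

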